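# Pack and lock the rotary craft caddy

## Robot

A 6-joint arm with a two-finger parallel gripper is mounted at the origin on the work surface. World frame = base frame: x ahead of the robot, y to its left, z up, the work surface at z = 0. Lengths are in m, angles in rad, forces in N, time in s.
With the tool pointing down it reaches from about 0.375 to 0.975 m from the base axis. Payload 3.8 kg.
Tool frame: the origin (TCP) lies between the finger pads; the fingertips stand 14 mm ahead of it and the grasp point (between the pads) lies 5 mm behind it; z points along the fingers, y is the line along which they close (so a half turn about z gives the same grasp; the last joint's range is limited). The gripper opens to 85 mm and grips with 20 to 120 N. Pads are 22 mm wide; open, the fingers measure 114 mm over their backs; the gripper's body (76 mm by 85 mm) begins 54 mm behind the grasp point. The pads swing forward as they close: fully open they stand 13 mm farther back than shut.
Start: joints at [-1.35, 0.264, 1.604, -0, 1.274, -0.037], TCP at [0.172, -0.653, 0.245] pointing down, gripper open.
Joint ranges: [-2.63, 2.63], [-0.94, 2.18], [0.31, 2.57], [-1.31, 4.45], [0, 2.66], [-2.55, 2.55]. Speed limits (rad/s): [2.57, 2.57, 3.14, 3.14, 3.14, 3.14].

## Interface

Orientations are given as a unit quaternion [w, x, y, z].
In Python, from workcell import r gives the robot as it stands. The module is installed in compiled form; this text tells all that it offers.
- The arm moves only by the tool send_rows, never from a script. Its argument "targets" is a list of rows, each a list of 7 numbers: the shift along the tool's x, y, z in m, then the turn, a rotation vector about the tool's x, y, z in degrees, then the closure, from -1 (fully open) to 1 (shut), so that 0 is half open. A call has 1 to 20 rows; each row shifts and turns the commanded pose from where the row before left it, along the tool's axes as they then stand; what a row does not reach is not made up. A row lasts 1/8 s, in which the tool goes at most 62.5 mm and 10.7 degrees, less where a joint would pass 70% of its speed; a pose out of reach is approached as far as the arm can. A call with a gripper value outside its range is refused whole. The fingers move at their own pace and stop on an object; the grip force is fixed at half the most. Time passes only in rows, so rows that do not move let the fingers close. It gives the time, the measured TCP pose, the force, the opening and the grip force at its end, in the units of the state.
- r.get_obs(): the state, without advancing time (a new reading comes with each control period).
- r.camera(name): name is "scene" or "top" or "wrist"; returns a dict with "img" (480x640x3 uint8, red, green, blue), "fovy" (degrees; the focal length in pixels is half the picture's height over the tangent of half this angle, whatever the lens; pixels are square), "cx", "cy" (the principal point, pixels), "k1" (the pictures are not rectified: a ray, as slopes to the right and down, at radius r is drawn at 1 + k1 r^2 times it, then the intrinsics apply), "R" (3x3) and "t" (3): a world point X has camera coordinates R X + t. Camera axes: x right, y down, z forward; pixel columns grow to the right and rows downward; lengths in m; the calibration is good to about 2 mm. A picture is of the moment at which its call begins. There is no depth.
- r.finish_job(): hands the job in; it is judged then, once.
Trained networks look in a picture, given as the dict that the camera call returned (one of the last four; its "shot" number tells which), for a name from the list of things; names that differ only in an ending like _2 or _b are one class to them, and where a whole thing is asked for, a point or a joint stands for the part that bears it (a point fixed in the world has none). Each returns a list of dicts, best first, with "score" (0 to 1); they miss things now and then, are a little off and sometimes report something else, mostly with a low value. They report only what shows in the picture. A call takes as long as a camera call. They do not tell look-alikes from the thing itself.
- r.regions_of(picture, target): "region" (480x640 bool, what is visible of it) and "box" ([left, top, right, bottom] in pixels, round what is visible of it).
The state is a dict: "time_s": time; "qpos": joint angles; "joint_vel": joint speeds; "joint_efforts": joint torques, N m; "eef_pos": TCP position; "ee_rot": TCP orientation; "wrist_force": force on the tool from outside, world axes, zero at the start; "wrist_torque": the same for the moment, N m; "finger_gap": finger opening in m; "gripper_force": force on a finger pad.
Only numpy, scipy, OpenCV 4.12 (cv2) and the standard library are available. Lean on these libraries where they do the work, as an engineer would, in place of code of your own. Each camera call takes 0.05 s, during which the arm holds its last target. There are 200 camera calls.

## Task

Pack up the wax-painting caddy for carrying away: lay every wax bar in the shallow steel tray and every scraper in the deeper wooden box on its turning board, and turn the board by its knob, anticlockwise seen from above, until the steel lug meets the rubber stop. The sprung keeper under the lug then sits a few millimetres out of line, so drive the tapered lock pin from the wooden block down through the lug and the keeper until its collar lies on the lug and the two holes are drawn into line. Leave the mug, the kitchen roll and the iron standing where they are.

Things in the scene. Friction and masses are not known exactly. Their poses are not given: they have to be found in the camera images.
- board (a joint): the turning board of the rotary caddy: a round plywood board, 310 mm across, its top 92 mm above the table, on a steel foot. Angle in rad about the vertical axis: 0 is the parked position, hard against the stop; negative = turned clockwise from there as seen from above, so it is parked by turning it anticlockwise (value rising to 0). It starts at -1.45 to -0.8. It turns with light friction (0.15 N m) and stays where it is left.
- caddy: steel foot of the caddy, fixed to the table; origin on the board's turning axis at table height. Its y axis points from the turning axis to the hole of the parked lug (190 mm out); at that place it carries the keeper, 78 to 86 mm above the table on two rails, and a black rubber-capped stop post (21 mm thick, 104 mm high) 40 mm to the keeper's -x side, which the lug's edge meets when the board is parked.
- knob (a point): centre of the upright wooden knob used to turn the board: a round post 24 mm thick, 50 mm high standing on the board 125 mm from the turning axis, opposite the lug; this point is half-way up it, 117 mm above the table (its top is at 142 mm). Axes turn with the board.
- wax_tray (a point): centre of the inner floor of the shallow steel tray fixed on the board: inside 100 mm (its x) by 164 mm (its y), walls 4 mm thick, rim 26 mm above this point. Axes turn with the board; z up.
- tool_box (a point): centre of the inner floor of the deeper wooden box fixed on the board beside the steel tray: inside 96 mm (its x) by 160 mm (its y), walls 6 mm thick, rim 39 mm above this point. Axes turn with the board; z up.
- lug_hole (a point): centre, on the top face, of the hole in the steel lug, a flat plate 60 mm wide and 8 mm thick that sticks out over the board's rim; hole 21 mm across, 190 mm from the turning axis, top face 100 mm above the table. Axes turn with the board.
- keeper_hole (a point): centre, on the top face (86 mm above the table), of the 21 mm hole in the aluminium keeper, an 8 mm plate that slides on rails on the foot beneath the parked lug. A spring (0.9 N/mm) holds it so that, when the board is parked, its hole lies 6 mm past the lug's hole (towards -x of the foot); it gives up to 12 mm towards +x of the foot. There is a gap of 6 mm between lug and keeper, and 68 mm of free depth under the keeper.
- pin_grip (a point): the lock pin, upright: a steel tapered pin 140 mm long in all with a black round handle, 28 mm thick and 56 mm high; this point is the middle of the handle, 36 mm above the underside of its collar. z points up the pin. It starts standing loosely in the wooden block.
- pin_shoulder (a point): centre of the underside of the pin's collar (collar 36 mm across, 8 mm thick, handle above). Below it the pin is a 20 mm round shank for 26 mm, then tapers evenly over 50 mm to a blunt tip 7 mm across, 76 mm below the collar. Fully home, this face lies on the lug.
- block_hole (a point): the wooden block that holds the pin at the start, 85 x 85 x 90 mm, fixed: this point is the centre of the mouth of its hole (23 mm across, 82 mm deep) on the top face, 90 mm above the table; the pin's collar rests there.
- mug: white mug, 82 mm across, 95 mm high; origin under its centre. A bystander.
- kitchen_roll: standing roll of kitchen paper, 110 mm across, 225 mm high; origin under its centre. A bystander.
- iron: mint-green wax-painting iron standing with its steel sole up, 125 x 78 mm, 98 mm high; origin under its centre. A bystander.
- wax1_c (a point): a bar of beeswax with a paper sleeve, 110 x 30 x 22 mm, lying flat; this point is its centre (11 mm above the table), x along its length. May be absent.
- wax2_c (a point): a bar of beeswax with a paper sleeve, 110 x 30 x 22 mm, lying flat; this point is its centre (11 mm above the table), x along its length. May be absent.
- wax3_c (a point): a bar of beeswax with a paper sleeve, 110 x 30 x 22 mm, lying flat; this point is its centre (11 mm above the table), x along its length. May be absent.
- scraper1_c (a point): a wax scraper lying flat, 140 mm long: wooden handle 85 x 24 x 18 mm, then a flat steel blade 55 x 40 x 3 mm in line with its underside. x runs from handle to blade; this point is in the handle, 9 mm above the table, 30 mm short of the blade, 55 mm from the handle's end and 85 mm from the blade's tip. May be absent.
- scraper2_c (a point): a wax scraper lying flat, 140 mm long: wooden handle 85 x 24 x 18 mm, then a flat steel blade 55 x 40 x 3 mm in line with its underside. x runs from handle to blade; this point is in the handle, 9 mm above the table, 30 mm short of the blade, 55 mm from the handle's end and 85 mm from the blade's tip. May be absent.
- scraper3_c (a point): a wax scraper lying flat, 140 mm long: wooden handle 85 x 24 x 18 mm, then a flat steel blade 55 x 40 x 3 mm in line with its underside. x runs from handle to blade; this point is in the handle, 9 mm above the table, 30 mm short of the blade, 55 mm from the handle's end and 85 mm from the blade's tip. May be absent.
There are look-alikes about, which are no part of the job. What is shaped like the part that bears scraper3_c but orange or turquoise is not meant.

How it is judged:
By the outcome, as a careful person would: the job done as asked, in the order asked, and still so for the second after the job is handed in, with the robot touching nothing.
Of wax1, wax2, wax3, scraper1, scraper2, scraper3 only 4 to 6 are there at a start; the rules pass over those that are not, and their reading is None.
At some moment in a run one of wax1, wax2, wax3, scraper1, scraper2, scraper3 may be knocked a few centimetres aside while the robot is not near it.
It also fails if it takes over 210 s, if anything falls off the work surface, if the arm or the gripper's body presses on something with over 40 N, if the wrist force passes 120 N, or if a joint passes its speed limit or range.

## Working session

There is one attempt and no reset: what is moved stays moved. The work goes in short steps, Python scripts to look and compute and a tool call to move; the robot and the scene stay as the last step left them, time stands still between calls to the robot, and variables do not carry over. Pictures are saved under pics/ and viewed, at most 14 in all, crops included, and the job is handed in when it is done.

Besides the shell and the picture viewer there is one more tool, called after "Emit:" as name(argument=value, ...), one argument or row to a line, values as JSON. send_rows: Moves the arm, as the interface text tells. Its arguments: {"type":"object","properties":{"targets":{"type":"array"}},"required":["targets"]}

```bash
mkdir -p pics
cat > h.py <<'E'
import numpy as np, cv2
from workcell import r
from scipy.spatial.transform import Rotation as Ro
def ray(c,uv):
    f=240/np.tan(np.radians(c['fovy'])/2)
    d=(np.asarray(uv,float)-[c['cx'],c['cy']])/f
    u=d.copy()
    for _ in range(30): u=d/(1+c['k1']*(u**2).sum(-1,keepdims=True))
    v=np.concatenate([u,np.ones(u.shape[:-1]+(1,))],-1)
    R=np.array(c['R']);t=np.array(c['t'])
    return -R.T@t, v@R
def world(c,uv,z):
    o,d=ray(c,uv); return o+d*((z-o[2])/d[...,2])[...,None]
def proj(c,X):
    f=240/np.tan(np.radians(c['fovy'])/2)
    p=np.asarray(X,float)@np.array(c['R']).T+np.array(c['t']); s=p[...,:2]/p[...,2:]
    return s*(1+c['k1']*(s**2).sum(-1,keepdims=True))*f+[c['cx'],c['cy']]
def save(c,n): cv2.imwrite('pics/'+n+'.png',c['img'][:,:,::-1])
def outline(c,reg,z):
    """world points (z plane) of region outline; min area rect -> center, size, long-axis angle"""
    cs,_=cv2.findContours(reg.astype(np.uint8),0,cv2.CHAIN_APPROX_NONE)
    k=max(cs,key=cv2.contourArea)[:,0,:]
    w=world(c,k,z)[:,:2]
    (cx,cy),(a,b),an=cv2.minAreaRect((w*1000).astype(np.float32))
    if a<b: a,b,an=b,a,an+90
    return np.array([cx,cy])/1000,(a,b),(an+90)%180-90,w
def st():
    o=r.get_obs(); R=Ro.from_quat(np.roll(o['ee_rot'],-1))
    return o,R
E
python3 - <<'E'
from h import *
o,R=st(); print(o['time_s'],o['eef_pos'],R.as_matrix().round(3),o['finger_gap'])
for n in ['top','scene','wrist']:
    c=r.camera(n); save(c,n+'0'); print(n,c['fovy'],c['k1'],(-np.array(c['R']).T@np.array(c['t'])).round(3))
    if n=='wrist': continue
    for t in ['wax1_c','scraper1_c','knob','wax_tray','tool_box','lug_hole','pin_grip','mug','kitchen_roll','iron','block_hole','caddy','board']:
        try:
            for d in r.regions_of(c,t):
                print(t,round(d['score'],2),np.round(d['box']).astype(int),int(d['region'].sum()), c['img'][d['region']].mean(0).astype(int))
        except Exception as e: print(t,e)
E
```

```text
0.0 [ 0.17189859 -0.65201828  0.24396022] [[ 0.967  0.255 -0.001]
 [ 0.255 -0.967  0.002]
 [ 0.    -0.002 -1.   ]] 0.08514269952122513
top 55.8966121221413 0.03583361190478964 [ 0.392 -0.027  1.346]
scraper1_c 0.76 [178 195 196 242] 505 [132 103  74]
scraper1_c 0.74 [300 209 323 237] 383 [144 134 128]
knob 0.66 [303 209 323 237] 426 [139 129 123]
wax_tray 0.58 [325 147 435 279] 10268 [130  98  71]
tool_box 0.8 [326 147 437 282] 10112 [130  99  71]
lug_hole 0.91 [327 145 435 280] 10133 [130  99  71]
lug_hole 0.43 [247 181 284 224] 943 [135  93  53]
pin_grip 0.63 [256 187 269 208] 181 [54 45 39]
mug 0.55 [246 142 292 175] 905 [126 112 101]
mug 0.51 [440 261 513 303] 2650 [126 115 102]
kitchen_roll 0.73 [440 262 514 306] 2579 [127 117 103]
iron 0.76 [445 174 478 218] 1273 [104 104 100]
block_hole 0.85 [243 184 285 224] 920 [137  94  53]
block_hole 0.57 [324 143 436 281] 10150 [130  99  71]
block_hole 0.43 [259 248 270 288] 402 [171 149 116]
block_hole 0.36 [249 144 288 176] 870 [127 113 102]
caddy 0.78 [298 148 436 282] 11097 [128  98  72]
board 0.71 [324 146 436 280] 10338 [130  98  71
[... 367 characters left out ...]
62 [192 171 328 254] 7108 [125 105  89]
tool_box 0.72 [196 174 326 254] 7127 [125 105  89]
lug_hole 0.8 [195 172 325 257] 7182 [125 105  89]
lug_hole 0.61 [318 257 335 290] 426 [66 54 46]
pin_grip 0.68 [315 257 337 291] 442 [67 55 46]
mug 0.55 [246 287 291 350] 2157 [128 115 105]
mug 0.17 [364 264 402 292] 593 [160 143 121]
kitchen_roll 0.77 [247 117 283 182] 2180 [131 122 112]
kitchen_roll 0.74 [197 170 327 255] 7087 [125 105  89]
iron 0.96 [170 171 223 222] 1387 [100 106  96]
block_hole 0.76 [298 268 349 334] 2364 [124  96  69]
caddy 0.92 [198 174 329 285] 9356 [113  96  82]
board 0.95 [194 173 327 252] 7077 [125 105  89]
wrist 61.79123357757044 -0.047590724751770744 [ 0.251 -0.632  0.374]
```

Run:
```python
import cv2
a=cv2.imread('pics/top0.png')[120:330,150:530]
cv2.imwrite('pics/top0c.png',cv2.resize(a,(800,442),interpolation=cv2.INTER_CUBIC))
a=cv2.imread('pics/scene0.png')[100:430,150:480]
cv2.imwrite('pics/sc0c.png',cv2.resize(a,(600,600),interpolation=cv2.INTER_CUBIC))
```

```text
(no output)
```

View pics/top0c.png

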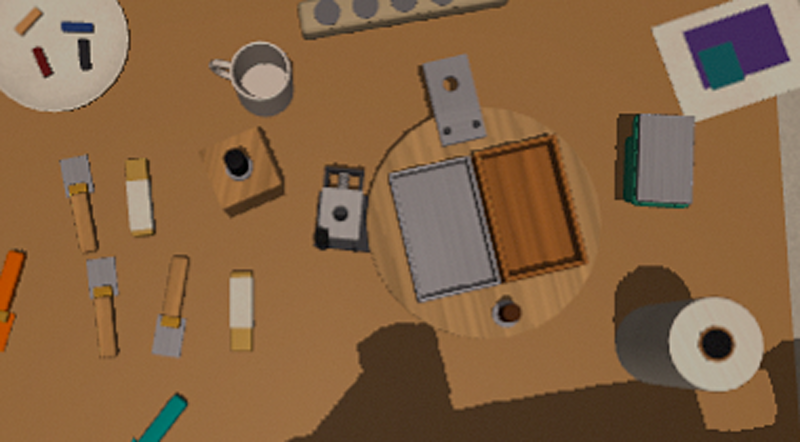

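View pics/sc0c.png

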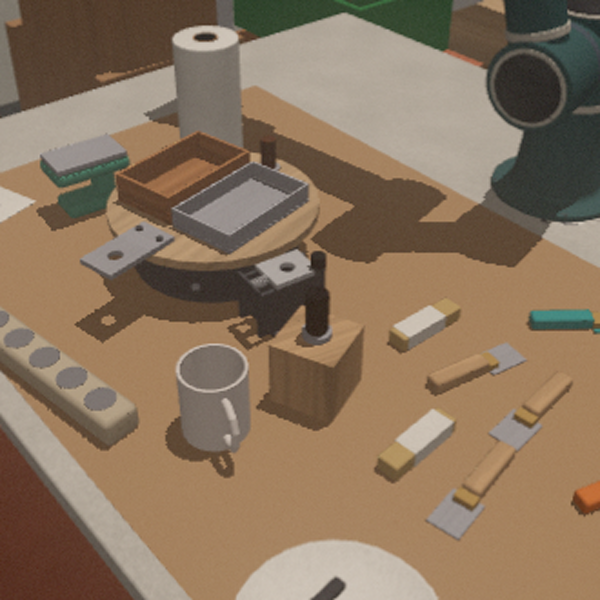

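The top view (crop scale 2.105, origin 150,120) shows two wax bars at crop (140,197) and (241,310), and three wooden scrapers at (80,205), (103,305) and (172,305). The lug hole is at (450,84), the keeper hole at (340,213), the knob at (508,313) and the pin at (237,163). The orange and turquoise scrapers are look-alikes.

Run:
```python
from h import *
c=r.camera('top')
P=lambda u,v,z: world(c,np.array([150+u/2.105,120+v/2.105]),z)
pts={'waxA1':(137,159,.022),'waxA2':(143,236,.022),'waxB1':(241,271,.022),'waxB2':(241,350,.022),
'sA_handle':(88,251,.018),'sA_tip':(74,157,.003),'sB_handle':(107,356,.018),'sB_tip':(98,260,.003),'sC_handle':(179,257,.018),'sC_tip':(166,355,.003),
'lug':(450,84,.1),'keeper':(340,213,.086),'knob':(509,312,.142),'pin_top':(235,155,.154),
'tr1':(390,173,.12),'tr2':(463,158,.12),'tr3':(498,283,.12),'tr4':(420,299,.12),'bx1':(473,152,.14),'bx2':(551,136,.14),'bx3':(584,263,.14),'bx4':(503,280,.14),
'mug':(262,62,.095),'iron':(665,160,.098),'roll':(716,343,.225),'blk1':(203,155,.09),'blk2':(260,128,.09),'blk3':(283,183,.09),'blk4':(228,215,.09),'orange':(8,300,.01),'turq':(160,420,.01)}
for k,(u,v,z) in pts.items(): print(k,P(u,v,z).round(3),round(float(np.hypot(*P(u,v,z)[:2])),3))
# board circle by clicks
import itertools
q=np.array([P(*p,.092)[:2] for p in [(600,222),(368,215),(470,337),(385,290),(590,170),(560,310)]])
A=np.c_[2*q,np.ones(len(q))];s=np.linalg.lstsq(A,(q**2).sum(1),rcond=None)[0]
print('board',s[:2],np.sqrt(s[2]+s[:2]@s[:2]))
```

```text
waxA1 [0.66  0.261 0.022] 0.71
waxA2 [0.551 0.252 0.022] 0.606
waxB1 [0.498 0.116 0.022] 0.512
waxB2 [0.389 0.117 0.022] 0.406
sA_handle [0.532 0.33  0.018] 0.626
sA_tip [0.669 0.355 0.003] 0.757
sB_handle [0.385 0.303 0.018] 0.49
sB_tip [0.52  0.32  0.003] 0.611
sC_handle [0.52  0.203 0.018] 0.559
sC_tip [0.384 0.225 0.003] 0.445
lug [ 0.736 -0.175  0.1  ] 0.757
keeper [ 0.568 -0.024  0.086] 0.568
knob [ 0.429 -0.234  0.142] 0.489
pin_top [0.636 0.108 0.154] 0.645
tr1 [ 0.614 -0.091  0.12 ] 0.621
tr2 [ 0.632 -0.186  0.12 ] 0.658
tr3 [ 0.467 -0.225  0.12 ] 0.519
tr4 [ 0.449 -0.125  0.12 ] 0.466
bx1 [ 0.635 -0.197  0.14 ] 0.665
bx2 [ 0.653 -0.297  0.14 ] 0.718
bx3 [ 0.489 -0.332  0.14 ] 0.591
bx4 [ 0.47  -0.229  0.14 ] 0.522
mug [0.774 0.076 0.095] 0.778
iron [ 0.626 -0.455  0.098] 0.774
roll [ 0.385 -0.458  0.225] 0.598
blk1 [0.65  0.158 0.09 ] 0.669
blk2 [0.685 0.081 0.09 ] 0.69
blk3 [0.609 0.051 0.09 ] 0.612
blk4 [0.568 0.125 0.09 ] 0.582
orange [0.466 0.444 0.01 ] 0.644
turq [0.295 0.232 0.01 ] 0.375
board [ 0.55252369 -0.21318442] 0.1556065164643232
```

Emit:
send_rows(
  targets=[
    [0.02,0.005,-0.055,0,0,0,-1],
    [0.03,0.008,-0.05,0,0,0,-1],
    [0.055,0.0145,0,0,0,0,-1],
    [0.055,0.0145,0,0,0,0,-1],
    [0.055,0.0145,0,0,0,0,-1],
    [0.055,0.0145,0,0,0,0,-1],
  ],
)

```text
time_s: 2.25
eef_pos: [0.453, -0.6524, 0.3504]
ee_rot: [0.0, 0.992, 0.128, 0.0]
wrist_force: [-0.4, -1.0, -0.0]
finger_gap: 0.0853
gripper_force: 0.0
```

Emit:
send_rows(
  targets=[
    [0.0148,-0.056,0,0,0,0,-1],
    [0.0148,-0.056,0,0,0,0,-1],
    [0.0148,-0.056,0,0,0,0,-1],
    [0.0148,-0.056,0,0,0,0,-1],
    [0.0148,-0.056,0,0,0,0,-1],
    [0.0148,-0.056,0,0,0,0,-1],
    [0.0148,-0.056,0,0,0,0,-1],
    [0.0148,-0.056,0,0,0,0,-1],
    [0.0148,-0.056,0,0,0,0,-1],
    [0.0148,-0.056,0,0,0,0,-1],
    [0.0148,-0.056,0,0,0,0,-1],
    [0.0148,-0.056,0,0,0,0,-1],
    [0.0148,-0.056,0,0,0,0,-1],
    [0.0148,-0.056,0,0,0,0,-1],
    [0.0148,-0.056,0,0,0,0,-1],
    [0,0,0,0,0,0,-1],
  ],
)

```text
time_s: 4.25
eef_pos: [0.4511, 0.2198, 0.3501]
ee_rot: [-0.0, 0.991, 0.131, -0.0]
wrist_force: [-0.9, 0.2, -0.7]
finger_gap: 0.0855
gripper_force: 0.0
```

```bash
cat >> h.py <<'E'
def yawof(R): x=R.as_matrix()[:,0]; return np.degrees(np.arctan2(x[1],x[0]))
def go(x,y,z,yaw=None):
    o,R=st(); y0=yawof(R); yaw=y0 if yaw is None else yaw
    d=(yaw-y0+180)%360-180
    dw=np.array([x,y,z])-o['eef_pos']; a=np.radians(yaw)
    for lab,b in (('before turn',np.radians(y0)),('after turn',a)):
        print(lab,'tool turn z %.1f deg'%-d,'shift', np.round([dw[0]*np.cos(b)+dw[1]*np.sin(b),dw[0]*np.sin(b)-dw[1]*np.cos(b),-dw[2]],4))
def stat():
    o,R=st(); print('t',round(o['time_s'],2),'pos',np.round(o['eef_pos'],4),'yaw',round(yawof(R),1),'tiltz',np.round(R.as_matrix()[:,2],3),'gap',round(o['finger_gap'],4),'gf',np.round(o['gripper_force'],1),'F',np.round(o['wrist_force'],1),'q6',round(o['qpos'][5],2))
def find(c,name,zs,ms=0.2):
    """detections: rect fit at height zs and colour"""
    for d in r.regions_of(c,name):
        if d['score']<ms: continue
        ce,sz,an,w=outline(c,d['region'],zs)
        print(name,round(d['score'],2),'c',ce.round(4),'size',np.round(sz).astype(int),'ang',round(an,1),'col',c['img'][d['region']].mean(0).astype(int),np.round(d['box']).astype(int))
E
python3 - <<'E'
from h import *
stat(); c=r.camera('wrist'); save(c,'w1'); find(c,'wax1_c',.022); find(c,'scraper1_c',.018)
E
```

```text
t 4.25 pos [0.4511 0.2198 0.3501] yaw 15.1 tiltz [-0.     0.001 -1.   ] gap 0.0855 gf 0.0 F [-0.9  0.2 -0.7] q6 1.71
```

View pics/w1.png

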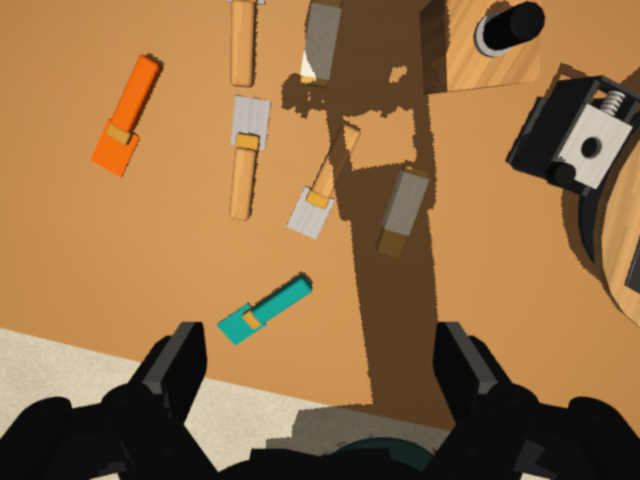

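The wrist view shows waxB centred near (403,210), scraper B near (245,160), scraper C near (325,180), waxA near (321,40) and scraper A near (243,30). Orange and turquoise are the look-alikes.

```bash
cat >> h.py <<'E'
def clicks(c,D):
    for k,(a,b,za,zb) in D.items():
        p,q=world(c,np.array(a,float),za)[:2],world(c,np.array(b,float),zb)[:2]; d=q-p
        print(k,p.round(4),q.round(4),'mid',((p+q)/2).round(4),'len',round(float(np.hypot(*d)),4),'ang',round(float(np.degrees(np.arctan2(d[1],d[0]))),1))
E
python3 - <<'E'
from h import *
c=r.camera('wrist')
clicks(c,{'waxB':((389,252),(418,168),.022,.022),'waxA':((312,80),(331,2),.022,.022),'sB_handle':((240,219),(246,137),.018,.018),'sB':((240,219),(254,97),.018,.003),'sC':((352,125),(304,229),.018,.003),'sCh':((352,125),(319,195),.018,.018),'sAh':((242,84),(243,0),.018,.018)})
E
```

```text
waxB [0.3959 0.1151] [0.5005 0.1142] mid [0.4482 0.1146] len 0.1046 ang -0.5
waxA [0.5599 0.2535] [0.6372 0.2536] mid [0.5986 0.2535] len 0.0773 ang 0.1
sB_handle [0.3892 0.2979] [0.4838 0.31  ] mid [0.4365 0.3039] len 0.0954 ang 7.3
sB [0.3892 0.2979] [0.5274 0.3126] mid [0.4583 0.3053] len 0.139 ang 6.1
sC [0.5262 0.1992] [0.3922 0.2208] mid [0.4592 0.21  ] len 0.1358 ang 170.8
sCh [0.5262 0.1992] [0.441  0.2145] mid [0.4836 0.2068] len 0.0866 ang 169.8
sAh [0.5373 0.3256] [0.6174 0.3413] mid [0.5773 0.3335] len 0.0816 ang 11.1
```

Run:
```python
from h import *
c=r.camera('wrist'); o,R=st()
for L,Rr in (((205,323),(434,323)),((182,323),(458,323))):
    oo,d=ray(c,np.array([L,Rr],float))
    # in tool frame
    O=R.inv().apply(oo-o['eef_pos']); D=R.inv().apply(d)
    print('cam in tool',O.round(4))
    for z in (-.01,0,.007,.014,.02): 
        p=O+D*((z-O[2])/D[:,2])[:,None]; print(z,p.round(4).tolist())
go(.447,.1145,.024,5)
```

```text
cam in tool [ 0.0819 -0.0005 -0.1284]
-0.01 [[0.0147, -0.039, -0.01], [0.0149, 0.0377, -0.01]]
0 [[0.0091, -0.0423, 0.0], [0.0092, 0.0409, 0.0]]
0.007 [[0.0051, -0.0446, 0.007], [0.0052, 0.0432, 0.007]]
0.014 [[0.0011, -0.0468, 0.014], [0.0013, 0.0454, 0.014]]
0.02 [[-0.0023, -0.0488, 0.02], [-0.0021, 0.0473, 0.02]]
cam in tool [ 0.0819 -0.0005 -0.1284]
-0.01 [[0.0147, -0.0468, -0.01], [0.0148, 0.0458, -0.01]]
0 [[0.009, -0.0507, 0.0], [0.0091, 0.0497, 0.0]]
0.007 [[0.005, -0.0535, 0.007], [0.0052, 0.0524, 0.007]]
0.014 [[0.001, -0.0562, 0.014], [0.0012, 0.0552, 0.014]]
0.02 [[-0.0024, -0.0586, 0.02], [-0.0022, 0.0575, 0.02]]
before turn tool turn z 9.7 deg shift [-0.0302  0.0961  0.3263]
after turn tool turn z 9.7 deg shift [-0.0137  0.0998  0.3263]
```

Emit:
send_rows(
  targets=[
    [0,0,0.05,0,0,7.5,-1],
    [0,0,0.05,0,0,7.5,-1],
    [-0.002,0.0527,0.03,0,0,0,-1],
    [-0.002,0.0527,0.03,0,0,0,-1],
    [0,0,0.05,0,0,0,-1],
    [0,0,0.05,0,0,0,-1],
    [0,0,0.05,0,0,0,-1],
    [0,0,0.022,0,0,0,-1],
    [0,0,0,0,0,0,-1],
    [0,0,0,0,0,0,1],
    [0,0,0,0,0,0,1],
    [0,0,0,0,0,0,1],
    [0,0,0,0,0,0,1],
    [0,0,0,0,0,0,1],
    [0,0,0,0,0,0,1],
  ],
)

```text
time_s: 6.38
eef_pos: [0.4489, 0.1113, 0.0199]
ee_rot: [-0.0, 1.0, -0.002, 0.002]
wrist_force: [-0.5, 0.1, 7.8]
finger_gap: 0.0284
gripper_force: 61.3
```

Run:
```python
from h import *
stat()
c=r.camera('top'); save(c,'top1'); 
find(c,'tool_box',.135);find(c,'wax_tray',.12)
```

```text
t 6.38 pos [0.4489 0.1113 0.0199] yaw -0.2 tiltz [ 0.003  0.    -1.   ] gap 0.0284 gf 61.3 F [-0.5  0.1  7.8] q6 1.76
tool_box 0.74 c [ 0.5662 -0.2143] size [341 297] ang -24.4 col [132 100  73] [326 146 435 281]
tool_box 0.2 c [0.4029 0.1008] size [16 16] ang 89.3 col [81 61 30] [262 278 270 286]
wax_tray 0.58 c [ 0.5672 -0.2171] size [345 302] ang -24.1 col [133 100  73] [326 145 435 282]
```

Emit:
send_rows(
  targets=[
    [0,0,-0.0575,0,0,0,1],
    [0,0,-0.0575,0,0,0,1],
    [0,0,-0.0575,0,0,-5.85,1],
    [0,0,-0.0575,0,0,-5.85,1],
    [0.0073,0.0532,0,0,0,0,1],
    [0.0073,0.0532,0,0,0,0,1],
    [0.0073,0.0532,0,0,0,0,1],
    [0.0073,0.0532,0,0,0,0,1],
    [0.0073,0.0532,0,0,0,0,1],
    [0,0,0,0,0,0,1],
  ],
)

```text
time_s: 7.78
eef_pos: [0.5366, -0.1456, 0.2481]
ee_rot: [0.0, 0.995, 0.098, -0.0]
wrist_force: [0.2, 0.2, -1.1]
finger_gap: 0.0287
gripper_force: 60.3
```

Run:
```python
from h import *
stat()
c=r.camera('wrist'); save(c,'w2')
```

```text
t 7.78 pos [ 0.5366 -0.1456  0.2481] yaw 11.2 tiltz [ 0.    -0.001 -1.   ] gap 0.0287 gf 60.3 F [ 0.2  0.2 -1.1] q6 1.07
```

View pics/w2.png

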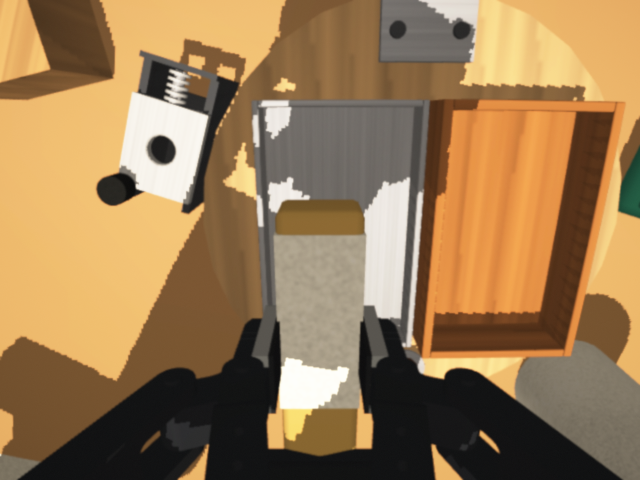

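The held bar at (320,330) is over the steel tray. The tray's far rim runs (255,101)–(428,101), and the box corners are at (430,101), (625,103), (570,355) and (425,357). The keeper hole is at (162,150).

Run:
```python
from h import *
c=r.camera('wrist')
for z in (.120,.124): clicks(c,{'tray far edge %.3f'%z:((255,101),(428,101),z,z)})
for z in (.135,.139,.143): clicks(c,{'box far %.3f'%z:((430,101),(625,103),z,z),'box near':((425,357),(570,355),z,z),'box right':((570,355),(625,103),z,z),'left':((425,357),(430,101),z,z)})
clicks(c,{'keeper-':((162,150),(163,151),.086,.086)})
```

```text
tray far edge 0.120 [ 0.6145 -0.0874] [ 0.6352 -0.1902] mid [ 0.6249 -0.1388] len 0.1049 ang -78.6
tray far edge 0.124 [ 0.6145 -0.0881] [ 0.6349 -0.1893] mid [ 0.6247 -0.1387] len 0.1032 ang -78.6
box far 0.135 [ 0.6343 -0.1877] [ 0.658  -0.3009] mid [ 0.6462 -0.2443] len 0.1156 ang -78.2
box near [ 0.4699 -0.232 ] [ 0.4908 -0.3348] mid [ 0.4803 -0.2834] len 0.1049 ang -78.5
box right [ 0.4908 -0.3348] [ 0.658  -0.3009] mid [ 0.5744 -0.3178] len 0.1706 ang 11.5
left [ 0.4699 -0.232 ] [ 0.6343 -0.1877] mid [ 0.5521 -0.2099] len 0.1703 ang 15.1
box far 0.139 [ 0.634  -0.1867] [ 0.6573 -0.298 ] mid [ 0.6457 -0.2423] len 0.1137 ang -78.2
box near [ 0.4723 -0.2303] [ 0.4929 -0.3314] mid [ 0.4826 -0.2808] len 0.1031 ang -78.5
box right [ 0.4929 -0.3314] [ 0.6573 -0.298 ] mid [ 0.5751 -0.3147] len 0.1678 ang 11.5
left [ 0.4723 -0.2303] [ 0.634  -0.1867] mid [ 0.5532 -0.2085] len 0.1675 ang 15.1
box far 0.143 [ 0.6337 -0.1857] [ 0.6566 -0.2951] mid [ 0.6452 -0.2404] len 0.1118 ang -78.2
box near [ 0.4747 -0.2286] [ 0.4949 -0.3279] mid [ 0.4848 -0.2783] len 0.1014 ang -78.5
box right [ 0.4949 -0.3279] [ 0.6566 -0.2951] mid [ 0.5758 -0.3115] len 0.1649 ang 11.5
left [ 0.4747 -0.2286] [ 0.6337 -0.1857] mid [ 0.5542 -0.2071] len 0.1647 ang 15.1
keeper- [ 0.5688 -0.0215] [ 0.5683 -0.0223] mid [ 0.5685 -0.0219] len 0.001 ang -126.4
```

Emit:
send_rows(
  targets=[
    [0.0017,-0.0042,0.05,0,0,0,1],
    [0,0,0.05,0,0,0,1],
    [0,0,0.025,0,0,0,1],
    [0,0,0,0,0,0,1],
    [0,0,0,0,0,0,0.2],
    [0,0,0,0,0,0,0.2],
    [0,0,0,0,0,0,0.15],
    [0,0,-0.02,0,0,0,0.15],
    [0,0,-0.04,0,0,0,0],
    [0,0,-0.06,0,0,0,-1],
    [0,-0.02,-0.04,0,0,0,-1],
  ],
)

```text
time_s: 9.25
eef_pos: [0.5335, -0.1175, 0.287]
ee_rot: [0.001, 0.995, 0.1, 0.002]
wrist_force: [0.4, 0.6, 0.1]
finger_gap: 0.0771
gripper_force: 0.0
```

Run:
```python
from h import *
stat()
c=r.camera('wrist'); cv2.imwrite('pics/w3.png',cv2.resize(c['img'][:,:,::-1],(480,360)))
go(.607,.256,.25,4.5)
```

```text
t 9.25 pos [ 0.5335 -0.1175  0.287 ] yaw 11.5 tiltz [ 0.004 -0.001 -1.   ] gap 0.0771 gf 0.0 F [0.4 0.6 0.1] q6 1.11
before turn tool turn z 7.1 deg shift [ 0.1448 -0.3495  0.0429]
after turn tool turn z 7.1 deg shift [ 0.1007 -0.3647  0.0429]
```

View pics/w3.png

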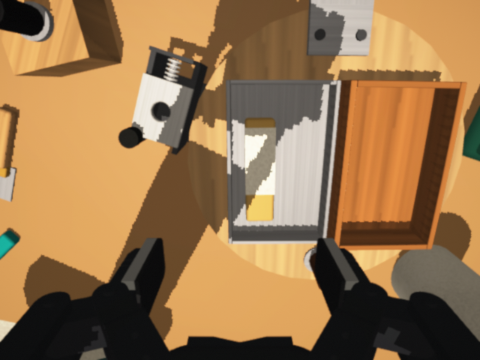

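The first bar lies in the tray at (260,170). Next is waxA, checking its place on the way.

Emit:
send_rows(
  targets=[
    [0,0,0,0,0,7,-1],
    [0.0037,-0.0532,0.005,0,0,0,-1],
    [0.0037,-0.0532,0.005,0,0,0,-1],
    [0.0037,-0.0532,0.005,0,0,0,-1],
    [0.0037,-0.0532,0.005,0,0,0,-1],
    [0.0037,-0.0532,0.005,0,0,0,-1],
    [0.0037,-0.0532,0.005,0,0,0,-1],
    [0.0037,-0.0532,0.005,0,0,0,-1],
    [0,0,0,0,0,0,-1],
  ],
)

```text
time_s: 10.42
eef_pos: [0.5275, 0.2593, 0.2478]
ee_rot: [-0.001, 0.999, 0.042, -0.001]
wrist_force: [0.1, -0.2, -0.0]
finger_gap: 0.0855
gripper_force: 0.0
```

Run:
```python
from h import *
stat()
c=r.camera('wrist'); cv2.imwrite('pics/w4.png',c['img'][:,:,::-1])
find(c,'wax1_c',.022,.1);find(c,'scraper1_c',.018,.1)
```

```text
t 10.43 pos [0.5275 0.2593 0.2478] yaw 4.8 tiltz [-0.001  0.001 -1.   ] gap 0.0855 gf 0.0 F [ 0.1 -0.2 -0. ] q6 1.9
scraper1_c 0.96 c [0.6018 0.3414] size [137  40] ang 11.1 col [199 164 120] [197  26 256 192]
```

View pics/w4.png

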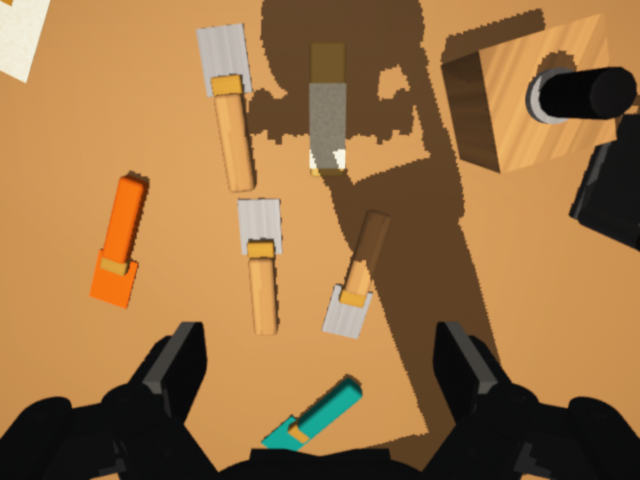

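WaxA is at (311–346, 43–170), with scraper A at (228,110), B at (260,265) and C at (358,275). Nothing has moved.

Run:
```python
from h import *
c=r.camera('wrist')
clicks(c,{'waxA':((327.5,170),(327.5,43),.022,.022),'sA':((240,190),(221,28),.018,.003),'sAh':((240,190),(229,97),.018,.018),'sB':((263,333),(259,199),.018,.003),'sBh':((263,333),(261,258),.018,.018),'sC':((377,212),(343,335),.018,.003),'sCh':((377,212),(354,290),.018,.018)})
go(.605,.256,.018,4.8)
```

```text
waxA [0.5619 0.2515] [0.6638 0.2602] mid [0.6128 0.2559] len 0.1023 ang 4.9
sA [0.5372 0.3288] [0.6717 0.3508] mid [0.6045 0.3398] len 0.1363 ang 9.3
sAh [0.5372 0.3288] [0.6163 0.3398] mid [0.5767 0.3343] len 0.0798 ang 7.9
sB [0.3915 0.3029] [0.5269 0.3134] mid [0.4592 0.3082] len 0.1358 ang 4.4
sBh [0.3915 0.3029] [0.4731 0.3076] mid [0.4323 0.3052] len 0.0818 ang 3.2
sC [0.5268 0.2028] [0.3869 0.2196] mid [0.4568 0.2112] len 0.1409 ang 173.2
sCh [0.5268 0.2028] [0.447  0.2155] mid [0.4869 0.2091] len 0.0808 ang 171.0
before turn tool turn z -0.3 deg shift [0.0758 0.0045 0.2305]
after turn tool turn z -0.3 deg shift [0.0757 0.0049 0.2305]
```

Emit:
send_rows(
  targets=[
    [0.0404,0.0025,0.05,0,0,0,-1],
    [0.0404,0.0025,0.05,0,0,0,-1],
    [0,0,0.05,0,0,0,-1],
    [0,0,0.05,0,0,0,-1],
    [0,0,0.03,0,0,0,-1],
    [0,0,0,0,0,0,-1],
    [0,0,0,0,0,0,1],
    [0,0,0,0,0,0,1],
    [0,0,0,0,0,0,1],
    [0,0,0,0,0,0,1],
    [0,0,0,0,0,0,1],
    [0,0,-0.0575,0,0,0,1],
    [0,0,-0.0575,0,0,0,1],
    [0,0,-0.0575,0,0,0,1],
    [0,0,-0.0575,0,0,-6.7,1],
  ],
)

```text
time_s: 12.5
eef_pos: [0.6078, 0.2561, 0.2531]
ee_rot: [0.0, 0.995, 0.099, 0.0]
wrist_force: [0.4, -0.2, -1.6]
finger_gap: 0.0285
gripper_force: 59.8
```

Emit:
send_rows(
  targets=[
    [-0.0188,0.0511,0,0,0,0,1],
    [-0.0188,0.0511,0,0,0,0,1],
    [-0.0188,0.0511,0,0,0,0,1],
    [-0.0188,0.0511,0,0,0,0,1],
    [-0.0188,0.0511,0,0,0,0,1],
    [-0.0188,0.0511,0,0,0,0,1],
    [-0.0188,0.0511,0,0,0,0,1],
    [-0.0188,0.0511,0,0,0,0,1],
    [0,0,0,0,0,0,1],
  ],
)

```text
time_s: 13.62
eef_pos: [0.539, -0.1774, 0.2512]
ee_rot: [0.001, 0.995, 0.095, -0.0]
wrist_force: [0.9, 0.1, -1.3]
finger_gap: 0.0282
gripper_force: 59.8
```

Run:
```python
from h import *
stat(); go(.5442,-.1745,.130,11.5)
```

```text
t 13.62 pos [ 0.539  -0.1774  0.2512] yaw 10.9 tiltz [-0.    -0.001 -1.   ] gap 0.0282 gf 59.8 F [ 0.9  0.1 -1.3] q6 1.02
before turn tool turn z -0.6 deg shift [ 0.0057 -0.0018  0.1212]
after turn tool turn z -0.6 deg shift [ 0.0057 -0.0018  0.1212]
```

Emit:
send_rows(
  targets=[
    [0.0057,-0.0018,0.05,0,0,-0.6,1],
    [0,0,0.05,0,0,0,1],
    [0,0,0.021,0,0,0,1],
    [0,0,0,0,0,0,1],
    [0,0,0,0,0,0,0.1],
    [0,0,0,0,0,0,0.1],
    [0,0,0,0,0,0,0.1],
    [0,0,-0.05,0,0,0,-0.2],
    [0,0,-0.05,0,0,0,-1],
    [0,0,-0.02,0,0,0,-1],
  ],
)

```text
time_s: 14.88
eef_pos: [0.5463, -0.1717, 0.2532]
ee_rot: [0.001, 0.995, 0.103, 0.002]
wrist_force: [1.1, -0.3, 1.1]
finger_gap: 0.0845
gripper_force: 0.0
```

Emit:
send_rows(
  targets=[
    [0,0,0,0,0,-10.6,-1],
    [0,0,0,0,0,-10.6,-1],
    [0,0,0,0,0,-10.6,-1],
    [0,0,0,0,0,-10.6,-1],
    [0,0,0,0,0,-10.6,-1],
    [0,0,0,0,0,-10.6,-1],
    [0,0,0,0,0,-10.6,-1],
    [0,0,0,0,0,-10.6,-1],
    [0,0,0,0,0,-10.6,-1],
    [0,0,0,0,0,-10.6,-1],
    [0,0,0,0,0,-10.6,-1],
    [0,0,0,0,0,-10.6,-1],
    [0,0,0,0,0,-10.6,-1],
    [0,0,0,0,0,-10.6,-1],
    [0,0,0,0,0,-10.6,-1],
  ],
)

```text
time_s: 16.75
eef_pos: [0.5441, -0.1709, 0.2482]
ee_rot: [-0.002, 0.077, 0.997, 0.0]
wrist_force: [0.4, 0.2, 0.4]
finger_gap: 0.0855
gripper_force: 0.0
```

Emit:
send_rows(
  targets=[
    [0.0174,0.0525,0,0,0,0,-1],
    [0.0174,0.0525,0,0,0,0,-1],
    [0.0174,0.0525,0,0,0,0,-1],
    [0.0174,0.0525,0,0,0,0,-1],
    [0.0174,0.0525,0,0,0,0,-1],
    [0.0174,0.0525,0,0,0,0,-1],
    [0.0174,0.0525,0,0,0,0,-1],
    [0,0,0,0,0,0,-1],
  ],
)

```text
time_s: 17.75
eef_pos: [0.4821, 0.214, 0.2484]
ee_rot: [-0.001, 0.078, 0.997, -0.0]
wrist_force: [1.0, -0.9, -0.5]
finger_gap: 0.0858
gripper_force: 0.0
```

Run:
```python
from h import *
stat()
c=r.camera('wrist'); t=r.camera('top'); find(c,'scraper1_c',.018,.1)
t=t['img'][120:330,150:440,::-1]
a=np.vstack([cv2.resize(c['img'][:,:,::-1],(400,300)),cv2.resize(t,(400,290),interpolation=cv2.INTER_CUBIC)]); cv2.imwrite('pics/w5.png',a)
go(.486,.208,.017,171)
```

```text
t 17.75 pos [0.4821 0.214  0.2484] yaw 171.1 tiltz [-0.003 -0.    -1.   ] gap 0.0858 gf 0.0 F [ 1.  -0.9 -0.5] q6 -1.05
scraper1_c 0.88 c [0.5931 0.3399] size [132  38] ang 10.8 col [209 165 106] [439 234 492 343]
scraper1_c 0.74 c [0.7234 0.0654] size [117  47] ang -28.0 col [50 46 42] [202 389 252 474]
before turn tool turn z -0.2 deg shift [-0.003  -0.0019  0.2319]
after turn tool turn z -0.2 deg shift [-0.003  -0.0019  0.2319]
```

View pics/w5.png

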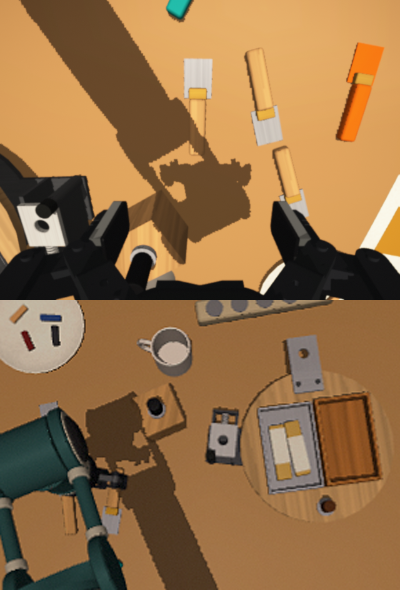

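Both bars lie side by side in the tray. Scraper C is aligned under the gripper at about (198,110).

Emit:
send_rows(
  targets=[
    [-0.003,-0.002,0.055,0,0,0,-1],
    [0,0,0.055,0,0,0,-1],
    [0,0,0.055,0,0,0,-1],
    [0,0,0.05,0,0,0,-1],
    [0,0,0.017,0,0,0,-1],
    [0,0,0,0,0,0,-1],
    [0,0,0,0,0,0,1],
    [0,0,0,0,0,0,1],
    [0,0,0,0,0,0,1],
    [0,0,0,0,0,0,1],
    [0,0,0,0,0,0,1],
    [0,0,-0.0575,0,0,0,1],
    [0,0,-0.0575,0,0,0,1],
    [0,0,-0.0575,0,0,0,1],
    [0,0,-0.0575,0,0,0,1],
  ],
)

```text
time_s: 19.77
eef_pos: [0.486, 0.2085, 0.2498]
ee_rot: [-0.0, 0.08, 0.997, -0.0]
wrist_force: [1.3, 0.5, -0.9]
finger_gap: 0.022
gripper_force: 59.3
```

Emit:
send_rows(
  targets=[
    [0,0,0,0,0,10.65,1],
    [0,0,0,0,0,10.65,1],
    [0,0,0,0,0,10.65,1],
    [0,0,0,0,0,10.65,1],
    [0,0,0,0,0,10.65,1],
    [0,0,0,0,0,10.65,1],
    [0,0,0,0,0,10.65,1],
    [0,0,0,0,0,10.65,1],
    [0,0,0,0,0,10.65,1],
    [0,0,0,0,0,10.65,1],
    [0,0,0,0,0,10.65,1],
    [0,0,0,0,0,10.65,1],
    [0,0,0,0,0,10.65,1],
    [0,0,0,0,0,10.65,1],
    [0,0,0,0,0,10.65,1],
  ],
)

```text
time_s: 21.65
eef_pos: [0.4861, 0.2086, 0.2478]
ee_rot: [0.0, 0.996, 0.093, -0.0]
wrist_force: [-0.4, -1.1, -0.0]
finger_gap: 0.0225
gripper_force: 59.2
```

Emit:
send_rows(
  targets=[
    [-0.0052,0.0551,0,0,0,0,1],
    [-0.0052,0.0551,0,0,0,0,1],
    [-0.0052,0.0551,0,0,0,0,1],
    [-0.0052,0.0551,0,0,0,0,1],
    [-0.0052,0.0551,0,0,0,0,1],
    [-0.0052,0.0551,0,0,0,0,1],
    [-0.0052,0.0551,0,0,0,0,1],
    [-0.0052,0.0551,0,0,0,0,1],
    [-0.0052,0.0551,0,0,0,0,1],
    [0,0,0,0,0,0,1],
  ],
)

```text
time_s: 22.9
eef_pos: [0.535, -0.2905, 0.2475]
ee_rot: [0.0, 0.996, 0.094, -0.0]
wrist_force: [-0.8, 1.1, -0.2]
finger_gap: 0.0222
gripper_force: 59.4
```

Run:
```python
from h import *
stat()
c=r.camera('wrist'); cv2.imwrite('pics/w6.png',c['img'][:,:,::-1])
go(.539,-.2873,.123,11.5)
```

```text
t 22.9 pos [ 0.535  -0.2905  0.2475] yaw 10.8 tiltz [-0.001 -0.001 -1.   ] gap 0.0222 gf 59.4 F [-0.8  1.1 -0.2] q6 0.85
before turn tool turn z -0.6 deg shift [ 0.0043 -0.0003  0.1244]
after turn tool turn z -0.6 deg shift [ 0.0043 -0.0002  0.1244]
```

View pics/w6.png

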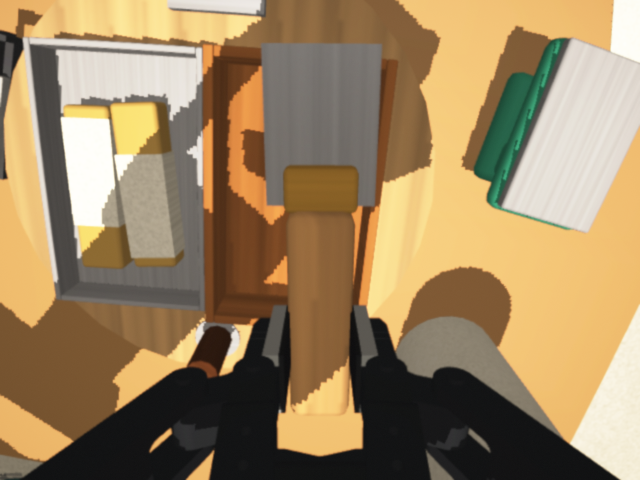

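Run:
```python
from h import *
c=r.camera('wrist')
clicks(c,{'far':((204,44),(398,60),.137,.137),'left':((209,322),(204,44),.137,.137),'blade tip':((263,44),(380,44),.232,.232)})
```

```text
far [ 0.6384 -0.2036] [ 0.6501 -0.3095] mid [ 0.6442 -0.2565] len 0.1065 ang -83.7
left [ 0.4687 -0.2243] [ 0.6384 -0.2036] mid [ 0.5535 -0.214 ] len 0.171 ang 6.9
blade tip [ 0.6327 -0.2504] [ 0.6399 -0.288 ] mid [ 0.6363 -0.2692] len 0.0383 ang -79.2
```

The board has turned to about 6.6° after contact, so I'm placing in its new frame.

Emit:
send_rows(
  targets=[
    [0,0,0,0,0,4.2,1],
    [-0.0045,-0.0035,0.04,0,0,0,1],
    [0,0,0.04,0,0,0,1],
    [0,0,0.03,0,0,0,1],
    [0,0,0.0145,0,0,0,1],
    [0,0,0,0,0,0,1],
  ],
)

```text
time_s: 23.75
eef_pos: [0.53, -0.2827, 0.1228]
ee_rot: [-0.001, 0.998, 0.06, -0.001]
wrist_force: [-0.7, -1.1, -0.8]
finger_gap: 0.0225
gripper_force: 59.4
```

Run:
```python
from h import *
stat()
c=r.camera('wrist'); cv2.imwrite('pics/w7.png',cv2.resize(c['img'][:,:,::-1],(480,360)))
```

```text
t 23.75 pos [ 0.53   -0.2827  0.1228] yaw 6.9 tiltz [-0.002  0.001 -1.   ] gap 0.0225 gf 59.4 F [-0.7 -1.1 -0.8] q6 0.92
```

View pics/w7.png

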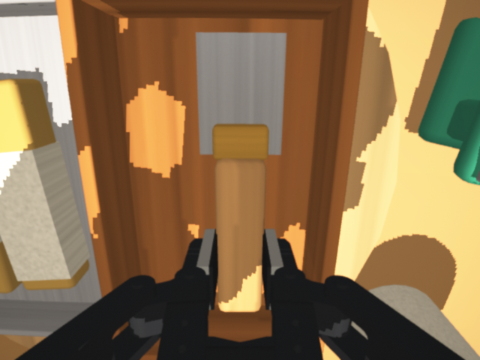

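Scraper C is inside the box at (240,150) in this view, with room on the right. I'm shifting it 5 mm and releasing.

Emit:
send_rows(
  targets=[
    [0,0.005,0.002,0,0,0,1],
    [0,0,0,0,0,0,1],
    [0,0,0,0,0,0,0.35],
    [0,0,0,0,0,0,0.35],
    [0,0,0,0,0,0,0.35],
    [0,0,-0.02,0,0,0,0.35],
    [0,0,-0.04,0,0,0,0.3],
    [0,0,-0.06,0,0,0,-1],
    [0,-0.02,-0.03,0,0,0,-1],
    [0,0,0,0,0,0,-1],
  ],
)

```text
time_s: 25.05
eef_pos: [0.5308, -0.2695, 0.2776]
ee_rot: [0.002, 0.998, 0.06, 0.004]
wrist_force: [0.7, 0.3, -0.6]
finger_gap: 0.0822
gripper_force: 0.0
```

Run:
```python
from h import *
stat()
c=r.camera('wrist'); cv2.imwrite('pics/w8.png',c['img'][:,:,::-1])
go(.53,.33,.27,10)
```

```text
t 25.05 pos [ 0.5308 -0.2695  0.2776] yaw 6.9 tiltz [ 0.008 -0.004 -1.   ] gap 0.0822 gf 0.0 F [ 0.7  0.3 -0.6] q6 0.94
before turn tool turn z -3.1 deg shift [ 0.072  -0.5951  0.0047]
after turn tool turn z -3.1 deg shift [ 0.1044 -0.5903  0.0047]
```

View pics/w8.png

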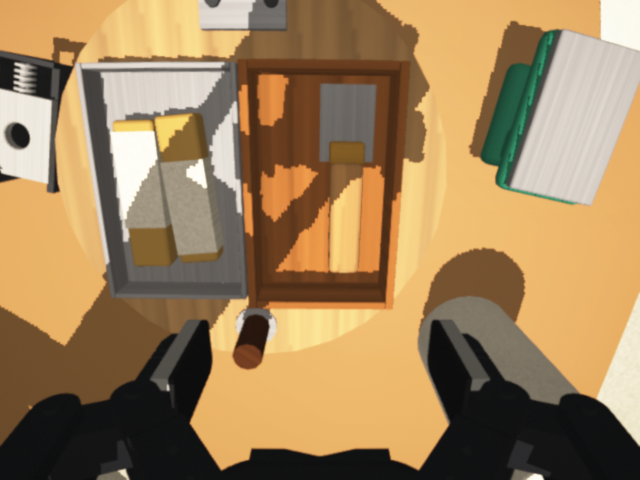

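Scraper C lies in the box at (348,190), and both bars lie in the tray. Next is scraper A.

Emit:
send_rows(
  targets=[
    [0,0,0,0,0,-3.1,-1],
    [0.0078,-0.059,0,0,0,0,-1],
    [0.0078,-0.059,0,0,0,0,-1],
    [0.0078,-0.059,0,0,0,0,-1],
    [0.0078,-0.059,0,0,0,0,-1],
    [0.0078,-0.059,0,0,0,0,-1],
    [0.0078,-0.059,0,0,0,0,-1],
    [0.0078,-0.059,0,0,0,0,-1],
    [0.0078,-0.059,0,0,0,0,-1],
    [0.0078,-0.059,0,0,0,0,-1],
    [0.0078,-0.059,0,0,0,0,-1],
    [0,0,0,0,0,0,-1],
  ],
)

```text
time_s: 26.6
eef_pos: [0.5026, 0.3284, 0.2694]
ee_rot: [0.0, 0.996, 0.089, -0.002]
wrist_force: [0.3, 0.1, -0.1]
finger_gap: 0.0852
gripper_force: 0.0
```

Run:
```python
from h import *
stat()
c=r.camera('wrist'); save(c,'w9'); find(c,'scraper1_c',.018,.1)
go(.578,.336,.017,10)
```

```text
t 26.6 pos [0.5026 0.3284 0.2694] yaw 10.2 tiltz [-0.003 -0.001 -1.   ] gap 0.0852 gf 0.0 F [ 0.3  0.1 -0.1] q6 1.93
scraper1_c 0.84 c [0.6008 0.3446] size [136  39] ang 11.1 col [111  88  63] [301   7 344 168]
before turn tool turn z 0.0 deg shift [0.0755 0.0022 0.2527]
after turn tool turn z 0.0 deg shift [0.0755 0.0022 0.2527]
```

Emit:
send_rows(
  targets=[
    [0.037,0,0.055,0,0,0,-1],
    [0.037,0,0.055,0,0,0,-1],
    [0,0,0.055,0,0,0,-1],
    [0,0,0.055,0,0,0,-1],
    [0,0,0.0325,0,0,0,-1],
    [0,0,0,0,0,0,-1],
    [0,0,0,0,0,0,1],
    [0,0,0,0,0,0,1],
    [0,0,0,0,0,0,1],
    [0,0,0,0,0,0,1],
    [0,0,0,0,0,0,1],
    [0,0,-0.0575,0,0,0,1],
    [0,0,-0.0575,0,0,0,1],
    [0,0,-0.0575,0,0,0,1],
    [0,0,-0.0575,0,0,3.6,1],
  ],
)

```text
time_s: 28.58
eef_pos: [0.5722, 0.3374, 0.2574]
ee_rot: [-0.0, 0.999, 0.054, 0.0]
wrist_force: [1.2, -0.0, -0.8]
finger_gap: 0.0212
gripper_force: 59.0
```

Emit:
send_rows(
  targets=[
    [-0.0116,0.0578,0,0,0,0,1],
    [-0.0116,0.0578,0,0,0,0,1],
    [-0.0116,0.0578,0,0,0,0,1],
    [-0.0116,0.0578,0,0,0,0,1],
    [-0.0116,0.0578,0,0,0,0,1],
    [-0.0116,0.0578,0,0,0,0,1],
    [-0.0116,0.0578,0,0,0,0,1],
    [-0.0116,0.0578,0,0,0,0,1],
    [-0.0116,0.0578,0,0,0,0,1],
    [-0.0116,0.0578,0,0,0,0,1],
    [0,0,0,0,0,0,1],
  ],
)

```text
time_s: 29.95
eef_pos: [0.5201, -0.2535, 0.2554]
ee_rot: [0.001, 0.999, 0.053, -0.0]
wrist_force: [0.4, 0.5, -0.3]
finger_gap: 0.0217
gripper_force: 59.1
```

Run:
```python
from h import *
stat()
c=r.camera('wrist'); cv2.imwrite('pics/w10.png',c['img'][:,:,::-1])
find(c,'tool_box',.137,.1); find(c,'board',.092,.1); find(c,'scraper1_c',.24,.1)
```

```text
t 29.95 pos [ 0.5201 -0.2535  0.2554] yaw 6.0 tiltz [-0.    -0.001 -1.   ] gap 0.0217 gf 59.1 F [ 0.4  0.5 -0.3] q6 0.97
tool_box 0.97 c [ 0.5457 -0.2185] size [262 225] ang -84.5 col [171 143 105] [ 57   1 479 358]
board 0.74 c [ 0.5351 -0.2139] size [310 267] ang -84.5 col [171 143 105] [ 56   0 484 356]
scraper1_c 0.84 c [ 0.5472 -0.2501] size [142  38] ang 6.9 col [134 110  83] [262  62 374 413]
```

View pics/w10.png

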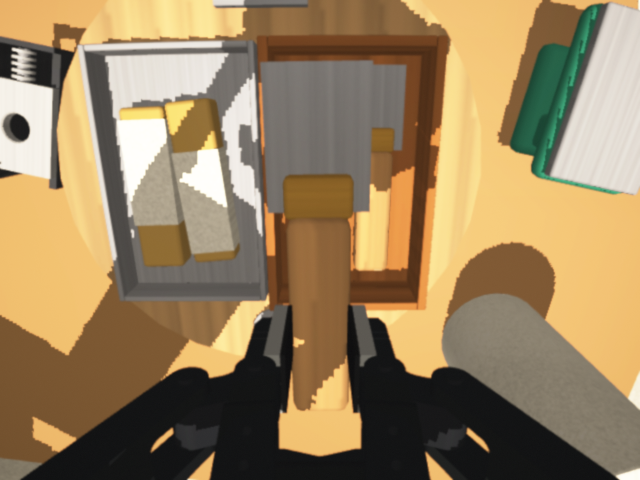

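Scraper A is held at (318,235) above the box. The box rim corners are (260,38), (446,37) and (425,308), and scraper C's handle is at col 375.

Run:
```python
from h import *
c=r.camera('wrist')
P=world(c,np.array([[260,38],[446,37],[425,308],[268,300.]]),.137)[:,:2]; print(P.round(4))
far=(P[0]+P[1])/2; e=(P[1]-P[0])/np.linalg.norm(P[1]-P[0]); v=(P[1]-P[2])/np.linalg.norm(P[1]-P[2])
print('yaw',np.degrees(np.arctan2(e[0],-e[1])),np.degrees(np.arctan2(v[1],v[0])),np.linalg.norm(P[1]-P[0]),np.linalg.norm(P[1]-P[2]))
yaw=np.radians((np.degrees(np.arctan2(e[0],-e[1]))+np.degrees(np.arctan2(v[1],v[0])))/2)
Y=np.array([np.cos(yaw),np.sin(yaw)]);X=np.array([np.sin(yaw),-np.cos(yaw)])
C=(far-86*1e-3*Y+ (P[1]+P[2])/2-.054*X)/2; print('C',C,np.degrees(yaw))
H=world(c,np.array([[375,250.]]),.117)[0,:2]; print('sC handle local',(H-C)@X,(H-C)@Y)
for x in (-.019,0): t=C+x*X-.028*Y; print(x,t); go(t[0],t[1],.123,np.degrees(yaw))
```

```text
[[ 0.6381 -0.2012]
 [ 0.6505 -0.3048]
 [ 0.483  -0.325 ]
 [ 0.4771 -0.2174]]
yaw 6.8515498391097385 6.885855089126505 0.10430586357289016 0.1687165648297032
C [ 0.55962523 -0.26231283] 6.868702464118122
sC handle local 0.019958737244653996 -0.04802945270156328
-0.019 [ 0.5295539  -0.24679784]
before turn tool turn z -0.5 deg shift [ 0.0085 -0.0006  0.1324]
after turn tool turn z -0.5 deg shift [ 0.0085 -0.0006  0.1324]
0 [ 0.5318262  -0.26566148]
before turn tool turn z -0.5 deg shift [0.0087 0.0184 0.1324]
after turn tool turn z -0.5 deg shift [0.0085 0.0184 0.1324]
```

Emit:
send_rows(
  targets=[
    [0.0085,-0.0016,0.04,0,0,-0.8,1],
    [0,0,0.04,0,0,0,1],
    [0,0,0.03,0,0,0,1],
    [0,0,0.0175,0,0,0,1],
    [0,0,0,0,0,0,1],
    [0,0,0,0,0,0,0.35],
    [0,0,0,0,0,0,0.35],
    [0,0,0,0,0,0,0.35],
    [0,0,-0.02,0,0,0,0.35],
    [0,0,-0.04,0,0,0,0.3],
    [0,0,-0.06,0,0,0,-1],
    [0,0,-0.03,0,0,2,-1],
    [0,0,0,0,0,0,-1],
  ],
)

```text
time_s: 31.82
eef_pos: [0.5316, -0.2468, 0.2823]
ee_rot: [0.002, 0.999, 0.046, 0.003]
wrist_force: [0.9, -0.4, 0.3]
finger_gap: 0.0821
gripper_force: 0.0
```

Run:
```python
from h import *
stat()
c=r.camera('wrist'); save(c,'w11'); find(c,'scraper1_c',.1,.1); t=r.camera('top'); find(t,'scraper1_c',.018,.1)
go(.38,.303,.25,4.5)
```

```text
t 31.82 pos [ 0.5316 -0.2468  0.2823] yaw 5.3 tiltz [ 0.007 -0.003 -1.   ] gap 0.0821 gf 0.0 F [ 0.9 -0.4  0.3] q6 1.0
scraper1_c 0.93 c [ 0.5603 -0.2487] size [145  41] ang 8.4 col [141 115  81] [295  86 350 270]
scraper1_c 0.73 c [ 0.6199 -0.2573] size [57 45] ang 10.2 col [71 63 56] [380 197 399 215]
before turn tool turn z 0.7 deg shift [-0.0981 -0.5603  0.0258]
after turn tool turn z 0.7 deg shift [-0.1049 -0.5591  0.0258]
```

Emit:
send_rows(
  targets=[
    [-0.0105,-0.056,0.0026,0,0,0,-1],
    [-0.0105,-0.056,0.0026,0,0,0,-1],
    [-0.0105,-0.056,0.0026,0,0,0,-1],
    [-0.0105,-0.056,0.0026,0,0,0,-1],
    [-0.0105,-0.056,0.0026,0,0,0,-1],
    [-0.0105,-0.056,0.0026,0,0,0,-1],
    [-0.0105,-0.056,0.0026,0,0,0,-1],
    [-0.0105,-0.056,0.0026,0,0,0,-1],
    [-0.0105,-0.056,0.0026,0,0,0,-1],
    [-0.0105,-0.056,0.0026,0,0,0,-1],
    [0,0,0,0,0,0,-1],
  ],
)

```text
time_s: 33.4
eef_pos: [0.3722, 0.3036, 0.2496]
ee_rot: [0.001, 0.999, 0.048, -0.002]
wrist_force: [0.3, -0.3, 0.0]
finger_gap: 0.0856
gripper_force: 0.0
```

Run:
```python
from h import *
stat()
c=r.camera('wrist'); save(c,'w12'); find(c,'scraper1_c',.018,.1)
go(.4325,.305,.017,5)
```

```text
t 33.4 pos [0.3722 0.3036 0.2496] yaw 5.5 tiltz [-0.004 -0.001 -1.   ] gap 0.0856 gf 0.0 F [ 0.3 -0.3  0. ] q6 2.11
before turn tool turn z 0.3 deg shift [0.0591 0.0013 0.2331]
after turn tool turn z 0.3 deg shift [0.0591 0.001  0.2331]
```

Run:
```python
from h import *
c=r.camera('wrist'); 
for n in ('scraper2_c','wax1_c','tool_box'): find(c,n,.018,.05)
hsv=cv2.cvtColor(c['img'],cv2.COLOR_RGB2HSV)
m=((hsv[:,:,1]<70)&(hsv[:,:,2]>40)).astype(np.uint8); m[320:]=0
n,l,s,ce=cv2.connectedComponentsWithStats(cv2.morphologyEx(m,cv2.MORPH_OPEN,np.ones((3,3))))
for i in range(1,n):
    if s[i,4]>300:
        a=outline(c,l==i,.003); print(s[i],ce[i].round(),a[0].round(4),np.round(a[1]),round(a[2],1))
print('pred', proj(c,np.array([[.3915,.3029,.018],[.4731,.3076,.018],[.5269,.3134,.003]])).round())
```

```text
[ 292   24   47   69 2552] [315.  52.] [0.4975 0.3163] [55. 39.] 6.0
pred [[319. 185.]
 [323.  89.]
 [322.  22.]]
```

Scraper B's blade, found by its grey colour, is 55×39 mm at (.4975,.316), so it's where I expected.

Emit:
send_rows(
  targets=[
    [0.028,0.0005,0.055,0,0,0,-1],
    [0.0285,0.0005,0.055,0,0,0,-1],
    [0,0,0.055,0,0,0,-1],
    [0,0,0.045,0,0,0,-1],
    [0,0,0.0225,0,0,0,-1],
    [0,0,0,0,0,0,-1],
    [0,0,0,0,0,0,1],
    [0,0,0,0,0,0,1],
    [0,0,0,0,0,0,1],
    [0,0,0,0,0,0,1],
    [0,0,0,0,0,0,1],
    [0,0,-0.0575,0,0,0,1],
    [0,0,-0.0575,0,0,0,1],
    [0,0,-0.0575,0,0,0,1],
    [0,0,-0.0575,0,0,-1,1],
  ],
)

```text
time_s: 35.58
eef_pos: [0.4305, 0.3049, 0.2512]
ee_rot: [0.0, 0.999, 0.054, -0.0]
wrist_force: [-0.1, -0.3, -1.5]
finger_gap: 0.0218
gripper_force: 59.5
```

Emit:
send_rows(
  targets=[
    [0.0034,0.0582,0,0,0,0,1],
    [0.0034,0.0582,0,0,0,0,1],
    [0.0034,0.0582,0,0,0,0,1],
    [0.0034,0.0582,0,0,0,0,1],
    [0.0034,0.0582,0,0,0,0,1],
    [0.0034,0.0582,0,0,0,0,1],
    [0.0034,0.0582,0,0,0,0,1],
    [0.0034,0.0582,0,0,0,0,1],
    [0.0034,0.0582,0,0,0,0,1],
    [0.0034,0.0582,0,0,0,0,1],
    [0,0,0,0,0,0,1],
  ],
)

```text
time_s: 36.95
eef_pos: [0.5268, -0.2736, 0.2489]
ee_rot: [0.0, 0.999, 0.051, -0.0]
wrist_force: [-0.3, 0.1, -0.8]
finger_gap: 0.0225
gripper_force: 59.5
```

Run:
```python
from h import *
stat()
c=r.camera('wrist'); save(c,'w13'); find(c,'scraper1_c',.236,.1)
# orange box rim line check: project assumed corners
C=np.array([.5596,-.2623]); a=np.radians(6.9); Y=np.array([np.cos(a),np.sin(a)]);X=np.array([np.sin(a),-np.cos(a)])
print(proj(c,np.array([np.r_[C+i*.054*X+j*.086*Y,.137] for i,j in((-1,1),(1,1),(1,-1),(-1,-1))])).round())
hsv=cv2.cvtColor(c['img'],cv2.COLOR_RGB2HSV)
t=C-.028*Y; go(t[0],t[1],.139,6.9)
```

```text
t 36.95 pos [ 0.5268 -0.2736  0.2489] yaw 5.9 tiltz [-0.    -0.001 -1.   ] gap 0.0225 gf 59.5 F [-0.3  0.1 -0.8] q6 0.95
scraper1_c 0.87 c [ 0.6108 -0.2526] size [20 20] ang -81.7 col [162 142 121] [251  67 313 278]
[[205.  42.]
 [402.  38.]
 [391. 319.]
 [231. 321.]]
before turn tool turn z -0.9 deg shift [ 0.0058 -0.0038  0.1098]
after turn tool turn z -0.9 deg shift [ 0.0059 -0.0037  0.1098]
```

View pics/w13.png

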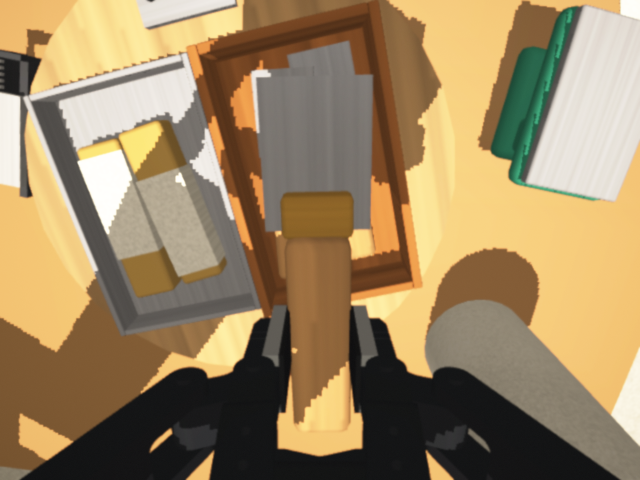

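The board has turned anticlockwise: the box corners are now (190,48), (378,2) and (421,285). I'm re-measuring before placing.

```bash
cat >> h.py <<'E'
def box(c,fl,fr,nr,zz,xs=(0,)):
    P=world(c,np.array([fl,fr,nr],float),.137)[:,:2]
    e=(P[1]-P[0]);v=(P[1]-P[2]); print('len',np.linalg.norm(e),np.linalg.norm(v))
    y1,y2=np.degrees(np.arctan2(e[0],-e[1])),np.degrees(np.arctan2(v[1],v[0])); print(y1,y2); yaw=np.radians((y1+y2)/2)
    Y=np.array([np.cos(yaw),np.sin(yaw)]);X=np.array([np.sin(yaw),-np.cos(yaw)])
    C=((P[0]+P[1])/2-.086*Y+(P[1]+P[2])/2-.054*X)/2; print('C',C,np.degrees(yaw))
    for x in xs: t=C+x*X-.028*Y; print(x,t); go(t[0],t[1],zz,np.degrees(yaw))
    return C,X,Y
E
python3 - <<'E'
from h import *
c=r.camera('wrist')
C,X,Y=box(c,(190,48),(378,2),(421,285),.139)
for p in ([370,240],[280,260],[350,42],[263,72]):
    H=world(c,np.array([p],float),.115 if p[1]>100 else .102)[0,:2]; print(p,((H-C)@X).round(4),((H-C)@Y).round(4))
E
```

```text
len 0.10491227136205986 0.1679957260689214
18.304947593237817 18.15412639715544
C [ 0.56954932 -0.26179913] 18.229536995196632
0 [ 0.54295462 -0.27055822]
before turn tool turn z -12.1 deg shift [0.0163 0.0031 0.1099]
after turn tool turn z -12.1 deg shift [0.0153 0.0064 0.1099]
[370, 240] 0.0269 -0.0529
[280, 260] -0.0371 -0.0542
[350, 42] 0.0382 0.0734
[263, 72] -0.0193 0.0679
```

Emit:
send_rows(
  targets=[
    [0,0,0,0,0,-6.1,1],
    [0,0,0,0,0,-6.1,1],
    [0.0153,0.0064,0.03,0,0,0,1],
    [0,0,0.04,0,0,0,1],
    [0,0,0.039,0,0,0,1],
    [0,0,0,0,0,0,1],
    [0,0,0,0,0,0,0.3],
    [0,0,0,0,0,0,0.3],
    [0,0,0,0,0,0,0.3],
    [0,0,-0.02,0,0,0,0.3],
    [0,0,-0.04,0,0,0,0.3],
    [0,0,-0.06,0,0,0,-1],
    [0,0,-0.03,0,0,0,-1],
    [0,0,0,0,0,0,-1],
  ],
)

```text
time_s: 38.85
eef_pos: [0.5455, -0.2724, 0.2964]
ee_rot: [0.003, 0.987, 0.159, 0.004]
wrist_force: [-0.1, -0.5, -0.5]
finger_gap: 0.0825
gripper_force: 0.0
```

Run:
```python
from h import *
stat()
c=r.camera('wrist'); t=r.camera('top'); 
find(c,'scraper1_c',.12,.1); find(c,'knob',.142,.1);find(c,'wax1_c',.118,.1)
a=np.zeros((600,740,3),np.uint8); a[:360,:480]=cv2.resize(c['img'][:,:,::-1],(480,360))
tt=cv2.resize(t['img'][130:310,150:450,::-1],(600,360),interpolation=cv2.INTER_CUBIC); 
a[360:,:]=cv2.resize(tt,(740,444))[100:340]; cv2.imwrite('pics/w14.png',a)
```

```text
t 38.85 pos [ 0.5455 -0.2724  0.2964] yaw 18.3 tiltz [ 0.008 -0.005 -1.   ] gap 0.0825 gf 0.0 F [-0.1 -0.5 -0.5] q6 0.75
scraper1_c 0.83 c [ 0.5347 -0.2483] size [80 23] ang 16.1 col [180 139  85] [272  97 298 272]
knob 0.91 c [ 0.5506 -0.221 ] size [262 261] ang -72.2 col [161 129  92] [ 70   1 438 360]
```

View pics/w14.png

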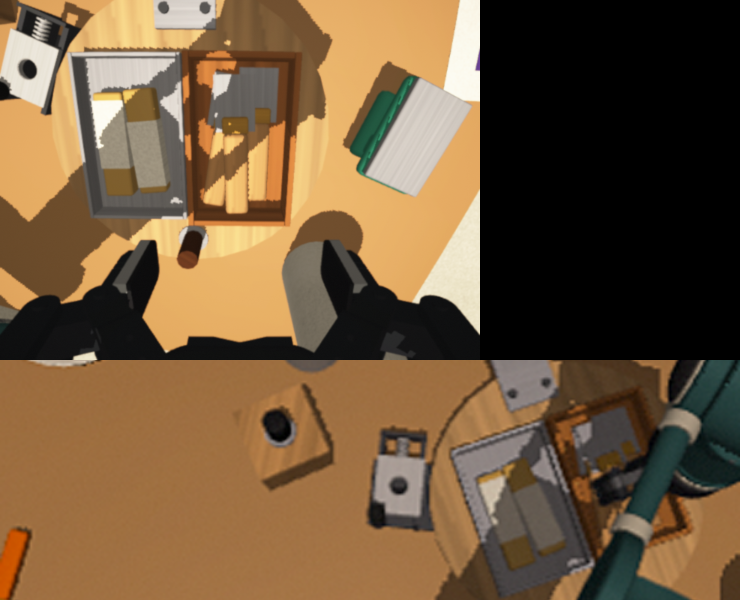

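All three scraper handles lie in the box at (215–265,170) and both bars in the tray; the table is clear of parts. Next I locate the knob, whose top is at about (249,347) in full-size pixels.

Run:
```python
from h import *
c=r.camera('wrist'); 
hsv=cv2.cvtColor(c['img'],cv2.COLOR_RGB2HSV)
k=world(c,np.array([[249,347],[257,318]],float),np.array([.142,.092]))if 0 else None
print('top',world(c,np.array([249.,347]),.142),'base',world(c,np.array([257.,318]),.094))
C,X,Y=box(c,(246,66),(401,71),(386,300),.13)
# keeper hole
print('keeper',world(c,np.array([36.,92]),.086))
O=np.array([.552,-.2125]); print('box rel',(C-O)@X,(C-O)@Y)
for p in ([36,92],): pass
print('dark', c['img'][347,240:262:4].tolist())
```

```text
top [ 0.43360835 -0.24663717  0.142     ] base [ 0.43283421 -0.24594097  0.094     ]
len 0.10034799877863299 0.16373719949257515
16.575264073297046 17.804209104314108
C [ 0.56524515 -0.26158529] 17.189736588805577
0 [ 0.53849587 -0.26986032]
before turn tool turn z 1.1 deg shift [-0.0036 -0.0021  0.1584]
after turn tool turn z 1.1 deg shift [-0.0036 -0.002   0.1584]
keeper [ 0.56533938 -0.02399995  0.086     ]
box rel 0.05080714154941302 -0.0018530070427245312
dark [[127, 71, 38], [112, 60, 31], [110, 59, 32], [115, 61, 33], [121, 65, 34], [116, 62, 32]]
```

Emit:
send_rows(
  targets=[
    [-0.05,-0.0285,0,0,0,1.8,0.15],
    [-0.05,-0.0285,0,0,0,0,0.15],
    [0,0,0.05,0,0,0,0.15],
    [0,0,0.05,0,0,0,0.15],
    [0,0,0,0,0,0,0.15],
  ],
)

```text
time_s: 39.78
eef_pos: [0.4271, -0.2443, 0.1852]
ee_rot: [-0.004, 0.99, 0.144, -0.004]
wrist_force: [0.2, 0.8, 0.7]
finger_gap: 0.0364
gripper_force: 0.0
```

Run:
```python
from h import *
stat(); go(.4333,-.2463,.13,16.5)
c=r.camera('wrist'); save(c,'w15'); hsv=cv2.cvtColor(c['img'],cv2.COLOR_RGB2HSV)
# knob top: brown pixels
m=((hsv[:,:,0]<14)&(hsv[:,:,1]>140)&(hsv[:,:,2]<150)&(hsv[:,:,2]>60)).astype(np.uint8)
m=cv2.morphologyEx(m,cv2.MORPH_OPEN,np.ones((5,5))); n,l,s,ce=cv2.connectedComponentsWithStats(m)
for i in range(1,n):
    if s[i,4]>400: print(s[i],ce[i].round(1))
print(proj(c,np.array([[.4333,-.2463,.142]])))
```

```text
t 39.77 pos [ 0.4271 -0.2443  0.1852] yaw 16.5 tiltz [-0.01   0.006 -1.   ] gap 0.0364 gf 0.0 F [0.2 0.8 0.7] q6 0.71
before turn tool turn z 0.0 deg shift [0.0054 0.0037 0.0552]
after turn tool turn z 0.0 deg shift [0.0054 0.0037 0.0552]
[  338     0   259   199 21193] [459.8 112.7]
[326 286  33  18 415] [342.2 294.9]
[[329.16438393 283.43725746]]
```

Emit:
send_rows(
  targets=[
    [0.0054,0.0037,0.01,0,0,0,-0.2],
    [0,0,0,0,0,0,-0.2],
    [0,0,0.025,0,0,0,-0.2],
    [0,0,0.02,0,0,0,-0.2],
    [0,0,0,0,0,0,-0.2],
    [0,0.006,0,0,0,0,-0.2],
    [0,0.006,0,0,0,0,-0.2],
    [0.0005,0.0109,0,0,0,-5,-0.2],
    [0.0005,0.0109,0,0,0,-5,-0.2],
    [0,0,0,0,0,0,-0.2],
  ],
)

```text
time_s: 41.08
eef_pos: [0.4496, -0.2818, 0.1364]
ee_rot: [0.001, 0.974, 0.229, 0.001]
wrist_force: [-0.3, 0.0, -0.5]
finger_gap: 0.0515
gripper_force: 0.0
```

```bash
cat >> h.py <<'E'
def lug():
    """board yaw from the steel lug hole/edge seen by the top camera: print hole candidates"""
    c=r.camera('top'); save(c,'lug%d'%c['shot'])
    O=np.array([.552,-.2125])
    hsv=cv2.cvtColor(c['img'],cv2.COLOR_RGB2HSV)
    g=(hsv[:,:,1]<75)&(hsv[:,:,2]>70)
    best=[]
    for a in np.arange(0,100,.5):
        A=np.radians(a);Y=np.array([np.cos(A),np.sin(A)]);X=np.array([np.sin(A),-np.cos(A)])
        u=[np.r_[O+rr*Y+x*X,.1] for rr in (.165,.17,.175,.205,.21) for x in np.linspace(-.027,.027,13)]
        p=proj(c,np.array(u)).round().astype(int); best.append((g[p[:,1],p[:,0]].mean(),a))
    b=np.array(best); k=b[b[:,0]>b[:,0].max()-.05]; print('lug score',b[:,0].max().round(2),'angles',k[:,1])
E
python3 - <<'E'
from h import *
stat(); lug()
E
```

```text
t 41.08 pos [ 0.4496 -0.2818  0.1364] yaw 26.4 tiltz [ 0.002 -0.001 -1.   ] gap 0.0515 gf 0.0 F [-0.3  0.  -0.5] q6 0.5
lug score 1.0 angles [28.5 29.  29.5 30.  30.5 83.5 84.  84.5 85.  85.5]
```

Emit:
send_rows(
  targets=[
    [0.0005,0.0109,0,0,0,-5,-0.2],
    [0.0005,0.0109,0,0,0,-5,-0.2],
    [0.0005,0.0109,0,0,0,-5,-0.2],
    [0.0005,0.0109,0,0,0,-5,-0.2],
    [0.0005,0.0109,0,0,0,-5,-0.2],
    [0.0005,0.0109,0,0,0,-5,-0.2],
    [0.0005,0.0109,0,0,0,-5,-0.2],
    [0.0005,0.0109,0,0,0,-5,-0.2],
    [0.0005,0.0109,0,0,0,-5,-0.2],
    [0,0,0,0,0,0,-0.2],
  ],
)

```text
time_s: 42.38
eef_pos: [0.5215, -0.3432, 0.1356]
ee_rot: [0.0, 0.812, 0.584, 0.0]
wrist_force: [-0.0, 0.4, -0.1]
finger_gap: 0.0516
gripper_force: 0.0
```

Run:
```python
from h import *
stat(); lug(); o,R=st(); d=np.array(o['eef_pos'][:2])-[.552,-.2125]; print(np.hypot(*d),np.degrees(np.arctan2(*d[::-1]))+180)
```

```text
t 42.38 pos [ 0.5215 -0.3432  0.1356] yaw 71.4 tiltz [ 0. -0. -1.] gap 0.0516 gf 0.0 F [-0.   0.4 -0.1] q6 -0.3
lug score 1.0 angles [71.  71.5 72.  72.5 73.  73.5 74.  74.5 75.  75.5 76.  76.5 77.  77.5
 78.  78.5 79.  79.5 80.  80.5 81.  81.5 82.  82.5 83.  83.5 84.  84.5
 85.  85.5]
0.13422886825691424 76.70370440533841
```

Emit:
send_rows(
  targets=[
    [0.0035,0.0109,0,0,0,-5,-0.2],
    [0.0035,0.0109,0,0,0,-5,-0.2],
    [0,0.002,0,0,0,-1,-0.2],
    [0,0,0,0,0,0,-0.2],
  ],
)

```text
time_s: 42.92
eef_pos: [0.5457, -0.3426, 0.1355]
ee_rot: [0.0, 0.752, 0.659, 0.0]
wrist_force: [0.6, -0.2, 0.1]
finger_gap: 0.0514
gripper_force: 0.0
```

Emit:
send_rows(
  targets=[
    [0,0.002,0,0,0,-1,-0.2],
    [0,0.001,0,0,0,0,-0.2],
    [0,0,0,0,0,0,-0.2],
  ],
)

```text
time_s: 43.3
eef_pos: [0.5487, -0.3432, 0.1354]
ee_rot: [-0.0, 0.746, 0.666, -0.0]
wrist_force: [-2.2, 0.2, 1.4]
finger_gap: 0.0514
gripper_force: 0.6
```

Run:
```python
from h import *
stat(); o,R=st(); d=np.array(o['eef_pos'][:2])-[.552,-.2125]; print(np.hypot(*d),np.degrees(np.arctan2(*d[::-1]))+180); print(R.inv().apply(o['wrist_force']))
```

```text
t 43.3 pos [ 0.5487 -0.3432  0.1354] yaw 83.5 tiltz [-0. -0. -1.] gap 0.0514 gf 0.6 F [-2.2  0.2  1.4] q6 -0.48
0.13074808776274963 88.53408790620512
[-0.0728984  -2.187898   -1.39746387]
```

Emit:
send_rows(
  targets=[
    [0,0.0015,0,0,0,0,-0.2],
    [0,0,0,0,0,0,-0.2],
  ],
)

```text
time_s: 43.55
eef_pos: [0.5505, -0.3434, 0.1354]
ee_rot: [0.0, 0.746, 0.666, 0.0]
wrist_force: [-0.6, 0.0, 1.3]
finger_gap: 0.0514
gripper_force: 0.4
```

Emit:
send_rows(
  targets=[
    [0,0.0015,0,0,0,0,-0.2],
    [0,0,0,0,0,0,-0.2],
  ],
)

```text
time_s: 43.8
eef_pos: [0.5513, -0.3435, 0.1353]
ee_rot: [-0.001, 0.746, 0.666, -0.0]
wrist_force: [-4.9, -0.3, 1.5]
finger_gap: 0.0513
gripper_force: 2.1
```

Emit:
send_rows(
  targets=[
    [0,0.0015,0,0,0,0,-0.2],
    [0,0,0,0,0,0,-0.2],
  ],
)

```text
time_s: 44.05
eef_pos: [0.5514, -0.3435, 0.1352]
ee_rot: [-0.002, 0.746, 0.666, -0.001]
wrist_force: [-7.8, 0.1, 4.9]
finger_gap: 0.0513
gripper_force: 4.1
```

Emit:
send_rows(
  targets=[
    [0,0.0015,0,0,0,0,-0.2],
    [0,0,0,0,0,0,-0.2],
    [0,-0.004,0,0,0,0,-0.2],
    [0,-0.006,0,0,0,0,-0.2],
    [0,0,-0.04,0,0,0,-0.2],
    [0,0,-0.05,0,0,0,-0.2],
    [0,0,-0.05,0,0,0,-0.6],
    [0.0586,-0.001,0,0,0,0,-0.6],
    [0.0586,0.001,0,0,0,0,-0.6],
    [0.0586,0.001,0,0,0,0,-0.6],
    [0.0586,0.002,0,0,0,0,-0.6],
    [0,0,0,0,0,0,-0.6],
  ],
)

```text
time_s: 45.55
eef_pos: [0.5751, -0.1058, 0.2757]
ee_rot: [-0.0, 0.744, 0.668, 0.001]
wrist_force: [0.6, -0.5, 0.0]
finger_gap: 0.068
gripper_force: 0.0
```

Run:
```python
from h import *
stat(); c=r.camera('wrist'); save(c,'w16')
for n in ('lug_hole','pin_grip','block_hole'): find(c,n,.1,.1)
p=proj(c,np.array([[.573,-.024,.1],[.628,.104,.09],[.63,.105,.154]])); print(p.round())
g=cv2.cvtColor(c['img'],cv2.COLOR_RGB2GRAY)
C=cv2.HoughCircles(cv2.medianBlur(g,5),cv2.HOUGH_GRADIENT,1,25,param1=100,param2=15,minRadius=12,maxRadius=32)
if C is not None:
    for q in C[0]: print(q.round(1),world(c,q[:2].astype(float),.1).round(4),g[int(q[1]),int(q[0])])
```

```text
t 45.55 pos [ 0.5751 -0.1058  0.2757] yaw 83.8 tiltz [ 0.002  0.002 -1.   ] gap 0.068 gf 0.0 F [ 0.6 -0.5  0. ] q6 -0.12
lug_hole 0.94 c [ 0.5497 -0.1899] size [356 292] ang -61.3 col [154 128  99] [135  59 483 454]
pin_grip 0.72 c [ 0.5497 -0.1903] size [359 292] ang -61.6 col [154 128  99] [134  60 482 458]
block_hole 0.79 c [0.6122 0.0414] size [26 10] ang -5.9 col [92 64 37] [335   1 373  16]
[[ 304.  114.]
 [ 364.  -93.]
 [ 381. -154.]]
[250.5  79.5  15.8] [0.5381 0.0034 0.1   ] 35
[308.5 111.5  15.2] [ 0.5765 -0.0228  0.1   ] 40
[331.5 427.5  25.7] [ 0.5652 -0.3079  0.1   ] 57
[635.5 190.5  14.5] [ 0.8266 -0.1066  0.1   ] 151
[636.5 289.5  15.2] [ 0.84   -0.1942  0.1   ] 152
[636.5 242.5  14.4] [ 0.8336 -0.1508  0.1   ] 151
[638.5  63.5  21.2] [ 0.8177 -0.0122  0.1   ] 146
[402.5 431.5  20.1] [ 0.6324 -0.3206  0.1   ] 61
[221.5 329.5  18.8] [ 0.4811 -0.192   0.1   ] 13
[395.5 400.5  15.8] [ 0.6272 -0.2832  0.1   ] 196
[639.5 127.5  19.9] [ 0.8237 -0.058   0.1   ] 150
[474.5 394.5  22.8] [ 0.7006 -0.2854  0.1   ] 16
```

View pics/w16.png

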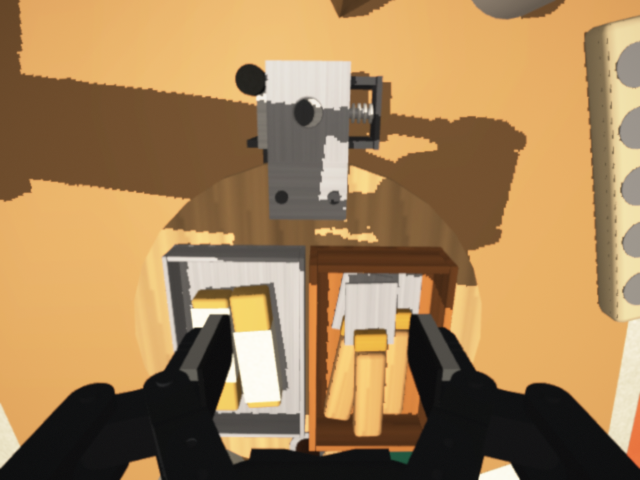

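The lug lies against the stop post at (250,79), the lug hole is at (308,111), and the tray and box are still loaded. Now the pin.

Emit:
send_rows(
  targets=[
    [0.0442,0.012,0,0,0,0,-1],
    [0.0442,0.012,0,0,0,0,-1],
    [0.0442,0.012,0,0,0,0,-1],
    [0,0,0,0,0,0,-1],
    [0,0,0,0,0,0,-1],
  ],
)

```text
time_s: 46.38
eef_pos: [0.6251, 0.0161, 0.2751]
ee_rot: [0.0, 0.746, 0.666, -0.0]
wrist_force: [0.4, -0.4, 0.1]
finger_gap: 0.0857
gripper_force: 0.0
```

```bash
cat >> h.py <<'E'
def blob(c,near,zz,thr=60,rad=60):
    g=c['img'].max(2); m=(g<thr).astype(np.uint8); m[320:]=0
    m=cv2.morphologyEx(m,cv2.MORPH_OPEN,np.ones((5,5)))
    n,l,s,ce=cv2.connectedComponentsWithStats(m)
    for i in range(1,n):
        if s[i,4]>250 and np.hypot(*(ce[i]-near))<rad:
            k=max(cv2.findContours((l==i).astype(np.uint8),0,cv2.CHAIN_APPROX_NONE)[0],key=len)
            (x,y),rr=cv2.minEnclosingCircle(k); print('blob',s[i],ce[i].round(1),'circ',round(x,1),round(y,1),round(rr,1),world(c,np.array([x,y]),zz).round(4),'centroid',world(c,ce[i],zz).round(4))
E
python3 - <<'E'
from h import *
stat(); c=r.camera('wrist'); save(c,'w17')
for n in ('pin_grip','block_hole'): find(c,n,.154,.1)
p=proj(c,np.array([[.632,.105,.154],[.63,.105,.09]])); print(p.round())
for t in (45,60,80): blob(c,p[0],.154,t,80)
g=cv2.cvtColor(c['img'],cv2.COLOR_RGB2GRAY)
C=cv2.HoughCircles(cv2.medianBlur(g,5),cv2.HOUGH_GRADIENT,1,5,param1=80,param2=14,minRadius=15,maxRadius=40)
for q in C[0]:
    if np.hypot(*(q[:2]-p[0]))<60: print(q.round(1),world(c,q[:2].astype(float),.154).round(4),world(c,q[:2].astype(float),.098).round(4),g[int(q[1]),int(q[0])])
E
```

```text
t 46.38 pos [0.6251 0.0161 0.2751] yaw 83.5 tiltz [-0.001 -0.001 -1.   ] gap 0.0857 gf 0.0 F [ 0.4 -0.4  0.1] q6 0.1
pin_grip 0.84 c [0.6339 0.1091] size [30 29] ang 83.4 col [69 64 59] [291  63 342 119]
block_hole 0.67 c [0.6341 0.1083] size [69 68] ang 22.4 col [229 182 107] [241   9 396 168]
[[314.  99.]
 [312. 102.]]
blob [ 295   66   44   46 1605] [316.1  88.5] circ 316.2 88.3 23.2 [0.6342 0.1109 0.154 ] centroid [0.6341 0.1107 0.154 ]
blob [ 294   66   45   46 1651] [316.1  88.5] circ 316.1 88.5 23.4 [0.6341 0.1108 0.154 ] centroid [0.6341 0.1108 0.154 ]
blob [ 294   65   46   47 1703] [316.2  88.5] circ 316.5 88.3 23.9 [0.6343 0.1108 0.154 ] centroid [0.6342 0.1108 0.154 ]
[315.5  88.5  23.4] [0.6338 0.1108 0.154 ] [0.6335 0.1138 0.098 ] 38
[324.5  83.5  32.2] [0.6393 0.1129 0.154 ] [0.6403 0.1164 0.098 ] 35
[320.5  89.5  27.4] [0.6366 0.1099 0.154 ] [0.637  0.1127 0.098 ] 37
[310.5  88.5  27.4] [0.6309 0.1111 0.154 ] [0.63   0.1142 0.098 ] 39
[314.5  96.5  21.8] [0.6327 0.1065 0.154 ] [0.6322 0.1085 0.098 ] 37
[319.5  81.5  36.6] [0.6365 0.1144 0.154 ] [0.6369 0.1182 0.098 ] 38
[338.5  90.5  17.4] [0.647  0.1082 0.154 ] [0.6498 0.1106 0.098 ] 34
[368.5 117.5  23.8] [0.6632 0.091  0.154 ] [0.6696 0.0896 0.098 ] 195
[314.5  81.5  17.7] [0.6336 0.1147 0.154 ] [0.6334 0.1186 0.098 ] 39
```

The pin handle top is at (.634,.111) with radius about 14 mm, matching its given size. Grasping it.

Emit:
send_rows(
  targets=[
    [0.0476,-0.001,0,0,0,0,-1],
    [0.0477,-0.001,0,0,0,0,-1],
    [0,0,0.05,0,0,0,-1],
    [0,0,0.05,0,0,0,-1],
    [0,0,0.03,0,0,0,-1],
    [0,0,0.023,0,0,0,-1],
    [0,0,0,0,0,0,-1],
  ],
)

```text
time_s: 47.4
eef_pos: [0.6319, 0.1111, 0.1199]
ee_rot: [-0.001, 0.746, 0.665, -0.002]
wrist_force: [0.3, 0.1, -0.7]
finger_gap: 0.0854
gripper_force: 0.0
```

Emit:
send_rows(
  targets=[
    [0,0,0,0,0,0,1],
    [0,0,0,0,0,0,1],
    [0,0,0,0,0,0,1],
    [0,0,0,0,0,0,1],
    [0,0,0,0,0,0,1],
    [0,0,0,0,0,0,1],
  ],
)

```text
time_s: 48.15
eef_pos: [0.6345, 0.1126, 0.1239]
ee_rot: [0.001, 0.746, 0.666, 0.001]
wrist_force: [-2.2, -0.1, 5.4]
finger_gap: 0.027
gripper_force: 59.1
```

Run:
```python
from h import *
stat(); c=r.camera('wrist'); save(c,'w18')
```

```text
t 48.15 pos [0.6345 0.1126 0.1239] yaw 83.5 tiltz [ 0.002  0.    -1.   ] gap 0.027 gf 59.1 F [-2.2 -0.1  5.4] q6 0.25
```

Emit:
send_rows(
  targets=[
    [0,0,-0.04,0,0,0,1],
    [0,0,-0.04,0,0,0,1],
    [0,0,-0.04,0,0,0,1],
    [-0.0349,-0.0115,0,0,0,0,1],
    [-0.0349,-0.0115,0,0,0,0,1],
    [-0.0349,-0.0115,0,0,0,0,1],
    [-0.035,-0.0115,0,0,0,0,1],
    [0,0,0,0,0,0,1],
    [0,0,0,0,0,0,1],
  ],
)

```text
time_s: 49.32
eef_pos: [0.5723, -0.0208, 0.242]
ee_rot: [-0.0, 0.746, 0.666, 0.0]
wrist_force: [0.7, 0.5, -2.6]
finger_gap: 0.0266
gripper_force: 61.7
```

Run:
```python
from h import *
stat(); go(.573,-.021,.213,83.5)
c=r.camera('wrist'); save(c,'w19'); t=r.camera('scene'); save(t,'s19')
# dark handle in front of camera
p=proj(c,np.array([[.573,-.021,.24],[.5755,-.023,.1]])); print(p.round())
g=cv2.cvtColor(c['img'],cv2.COLOR_RGB2GRAY)
C=cv2.HoughCircles(cv2.medianBlur(g,3),cv2.HOUGH_GRADIENT,1,8,param1=80,param2=12,minRadius=10,maxRadius=26)
for q in C[0]:
    if np.hypot(*(q[:2]-p[1]))<70: print(q.round(1),world(c,q[:2].astype(float),.1).round(4),g[int(q[1]),int(q[0])])
# scene camera: lug hole prediction and pin tip
print('scene',proj(t,np.array([[.5755,-.023,.1],[.573,-.0227,.134]])).round(1))
```

```text
t 49.33 pos [ 0.5723 -0.0208  0.242 ] yaw 83.5 tiltz [-0.     0.001 -1.   ] gap 0.0266 gf 61.7 F [ 0.7  0.5 -2.6] q6 0.03
before turn tool turn z -0.0 deg shift [-0.0001  0.0007  0.029 ]
after turn tool turn z -0.0 deg shift [-0.0001  0.0007  0.029 ]
[[321. 343.]
 [324. 237.]]
[265.5 206.5  15.8] [0.5377 0.0031 0.1   ] 21
[324.5 234.5  13.4] [ 0.5759 -0.0215  0.1   ] 37
[333.5 298.5  22.1] [ 0.5771 -0.0717  0.1   ] 14
[356.5 220.5  21.8] [ 0.5992 -0.0139  0.1   ] 114
[364.5 222.5  19.6] [ 0.6047 -0.016   0.1   ] 114
[305.5 301.5  20.5] [ 0.5561 -0.0718  0.1   ] 14
[384.5 227.5  10.5] [ 0.6183 -0.0212  0.1   ] 134
[317.5 229.5  11.3] [ 0.5715 -0.0173  0.1   ] 44
[348.5 243.5  12.4] [ 0.5921 -0.0301  0.1   ] 113
scene [[305.8 242.7]
 [306.6 230.5]]
```

Emit:
send_rows(
  targets=[
    [0,0.0007,0.015,0,0,0,1],
    [0,0,0.012,0,0,0,1],
    [0,0,0.01,0,0,0,1],
    [0,0,0,0,0,0,1],
  ],
)

```text
time_s: 49.92
eef_pos: [0.572, -0.021, 0.2035]
ee_rot: [-0.001, 0.746, 0.666, -0.001]
wrist_force: [-0.5, 0.7, -2.4]
finger_gap: 0.027
gripper_force: 61.7
```

Emit:
send_rows(
  targets=[
    [0,0,0.006,0,0,0,1],
    [0,0,0.006,0,0,0,1],
    [0,0,0.004,0,0,0,1],
    [0,0,0,0,0,0,1],
  ],
)

```text
time_s: 50.42
eef_pos: [0.5728, -0.0212, 0.1889]
ee_rot: [-0.0, 0.746, 0.666, -0.0]
wrist_force: [0.4, -0.3, -1.9]
finger_gap: 0.0271
gripper_force: 61.7
```

Emit:
send_rows(
  targets=[
    [0,0,0.004,0,0,0,1],
    [0,0.001,0.004,0,0,0,1],
    [0,0.0015,0,0,0,0,1],
    [0,0,0,0,0,0,1],
  ],
)

```text
time_s: 50.92
eef_pos: [0.5756, -0.0215, 0.1814]
ee_rot: [-0.0, 0.746, 0.666, -0.0]
wrist_force: [0.3, 0.3, -1.7]
finger_gap: 0.0269
gripper_force: 61.7
```

Emit:
send_rows(
  targets=[
    [0,0,0.004,0,0,0,1],
    [0,0,0.004,0,0,0,1],
    [0,0,0.003,0,0,0,1],
    [0,0,0,0,0,0,1],
  ],
)

```text
time_s: 51.42
eef_pos: [0.5751, -0.0214, 0.1698]
ee_rot: [-0.0, 0.746, 0.666, -0.0]
wrist_force: [-0.7, 0.3, -1.5]
finger_gap: 0.0264
gripper_force: 61.7
```

Emit:
send_rows(
  targets=[
    [0,0,0.003,0,0,0,1],
    [0,0,0.002,0,0,0,1],
    [0,0,0,0,0,0,1],
  ],
)

```text
time_s: 51.8
eef_pos: [0.5753, -0.0214, 0.1651]
ee_rot: [-0.0, 0.746, 0.666, -0.0]
wrist_force: [-1.4, 0.9, -1.7]
finger_gap: 0.0267
gripper_force: 61.8
```

Emit:
send_rows(
  targets=[
    [0,0,0.003,0,0,0,1],
    [0,0,0.002,0,0,0,1],
    [0,0,0,0,0,0,1],
  ],
)

```text
time_s: 52.18
eef_pos: [0.5754, -0.0214, 0.1601]
ee_rot: [-0.0, 0.746, 0.666, -0.0]
wrist_force: [-1.4, -0.1, -2.1]
finger_gap: 0.0268
gripper_force: 61.9
```

Emit:
send_rows(
  targets=[
    [0,0,0.002,0,0,0,1],
    [0,0,0.002,0,0,0,1],
    [0,0,0,0,0,0,1],
  ],
)

```text
time_s: 52.55
eef_pos: [0.5755, -0.0215, 0.1562]
ee_rot: [-0.0, 0.746, 0.666, -0.0]
wrist_force: [-2.0, -0.2, -0.9]
finger_gap: 0.0271
gripper_force: 62.0
```

Emit:
send_rows(
  targets=[
    [0,0,0.003,0,0,0,1],
    [0,0,0.003,0,0,0,1],
    [0,0,0,0,0,0,1],
  ],
)

```text
time_s: 52.92
eef_pos: [0.5755, -0.0215, 0.15]
ee_rot: [-0.0, 0.746, 0.666, -0.0]
wrist_force: [-2.4, 0.5, -0.7]
finger_gap: 0.0263
gripper_force: 62.0
```

Emit:
send_rows(
  targets=[
    [0,0,0.003,0,0,0,1],
    [0,0,0.002,0,0,0,1],
    [0,0,0,0,0,0,1],
  ],
)

```text
time_s: 53.3
eef_pos: [0.5755, -0.0215, 0.1451]
ee_rot: [-0.0, 0.746, 0.666, -0.0]
wrist_force: [-3.7, -0.9, -0.3]
finger_gap: 0.0267
gripper_force: 62.1
```

Emit:
send_rows(
  targets=[
    [0,0,0.003,0,0,0,1],
    [0,0,0.002,0,0,0,1],
    [0,0,0,0,0,0,1],
  ],
)

```text
time_s: 53.68
eef_pos: [0.5755, -0.0215, 0.14]
ee_rot: [-0.0, 0.746, 0.666, -0.0]
wrist_force: [-2.3, -0.4, 0.7]
finger_gap: 0.0266
gripper_force: 62.0
```

Emit:
send_rows(
  targets=[
    [0,0,0.003,0,0,0,1],
    [0,0,0,0,0,0,1],
  ],
)

```text
time_s: 53.92
eef_pos: [0.5754, -0.0215, 0.137]
ee_rot: [-0.0, 0.746, 0.666, -0.0]
wrist_force: [-1.9, 0.6, -0.9]
finger_gap: 0.0266
gripper_force: 62.0
```

Emit:
send_rows(
  targets=[
    [0,0,0.002,0,0,0,1],
    [0,0,0,0,0,0,1],
  ],
)

```text
time_s: 54.18
eef_pos: [0.5755, -0.0214, 0.1352]
ee_rot: [-0.0, 0.746, 0.666, -0.0]
wrist_force: [-2.1, 0.7, 0.2]
finger_gap: 0.0266
gripper_force: 62.1
```

Emit:
send_rows(
  targets=[
    [0,0,0.002,0,0,0,1],
    [0,0,0,0,0,0,1],
  ],
)

```text
time_s: 54.42
eef_pos: [0.5758, -0.0215, 0.1339]
ee_rot: [0.0, 0.746, 0.666, 0.0]
wrist_force: [-5.1, -0.7, 3.7]
finger_gap: 0.0266
gripper_force: 62.2
```

Emit:
send_rows(
  targets=[
    [0,0,0.0015,0,0,0,1],
    [0,0,0,0,0,0,1],
  ],
)

```text
time_s: 54.68
eef_pos: [0.5766, -0.0216, 0.1338]
ee_rot: [0.001, 0.746, 0.666, 0.001]
wrist_force: [-5.2, -0.2, 8.9]
finger_gap: 0.0267
gripper_force: 63.1
```

Emit:
send_rows(
  targets=[
    [0,0,0.002,0,0,0,1],
    [0,0,0,0,0,0,1],
  ],
)

```text
time_s: 54.92
eef_pos: [0.5778, -0.0218, 0.1338]
ee_rot: [0.002, 0.746, 0.666, 0.002]
wrist_force: [-6.9, 0.2, 15.1]
finger_gap: 0.0267
gripper_force: 63.7
```

Emit:
send_rows(
  targets=[
    [0,0,0,0,0,0,0],
    [0,0,0,0,0,0,0],
    [0,0,0,0,0,0,-0.5],
    [0,0,0,0,0,0,-1],
    [0,0,0,0,0,0,-1],
    [0,0,-0.03,0,0,0,-1],
    [0,0,-0.05,0,0,0,-1],
    [0,0,-0.05,0,0,0,-1],
    [-0.05,0,-0.03,0,0,0,-1],
    [-0.05,0,0,0,0,0,-1],
    [0,0,0,0,0,0,-1],
  ],
)

```text
time_s: 56.3
eef_pos: [0.5641, -0.1238, 0.2906]
ee_rot: [0.001, 0.747, 0.665, -0.0]
wrist_force: [0.0, 0.9, -0.0]
finger_gap: 0.0851
gripper_force: 0.0
```

Run:
```python
from h import *
stat(); c=r.camera('wrist'); save(c,'w20')
p=proj(c,np.array([[.576,-.0225,.164],[.576,-.0225,.1]])); print(p.round(1))
for t in (45,60): blob(c,p[0],.164,t,60)
find(c,'pin_grip',.164,.1)
t=r.camera('scene'); save(t,'s20'); find(t,'pin_grip',.164,.1)
for z in (.1,.108,.136,.164): print(z,proj(t,np.array([.576,-.0225,z])).round(1))
lug()
tt=r.camera('top')
for n in ('mug','kitchen_roll','iron'): find(tt,n,.09,.3)
```

```text
t 56.3 pos [ 0.5641 -0.1238  0.2906] yaw 83.3 tiltz [ 0.001 -0.001 -1.   ] gap 0.0851 gf 0.0 F [ 0.   0.9 -0. ] q6 -0.14
[[318.8  76.7]
 [318.8  83.8]]
blob [250  39  27  34 672] [263.6  54.3] circ 264.0 56.0 17.9 [ 0.5455 -0.0074  0.164 ] centroid [ 0.5455 -0.0064  0.164 ]
blob [ 299   56   43   48 1630] [319.5  78.9] circ 318.9 79.3 24.1 [ 0.5759 -0.024   0.164 ] centroid [ 0.5763 -0.0238  0.164 ]
blob [250  39  27  34 690] [263.7  54.3] circ 264.6 55.7 17.9 [ 0.5459 -0.0072  0.164 ] centroid [ 0.5455 -0.0064  0.164 ]
blob [ 298   55   44   49 1694] [319.5  78.9] circ 318.2 79.1 24.5 [ 0.5755 -0.0238  0.164 ] centroid [ 0.5763 -0.0238  0.164 ]
pin_grip 0.68 c [ 0.5746 -0.0253] size [31 30] ang 83.3 col [57 54 52] [291  54 342 111]
pin_grip 0.85 c [0.6031 0.0116] size [115  31] ang 51.3 col [64 54 48] [298 217 316 248]
0.1 [305.8 242.8]
0.108 [305.8 240.1]
0.136 [305.7 230.3]
0.164 [305.6 220.3]
lug score 0.42 angles [81.5 82.  82.5 83.  83.5 84.  84.5 85.  85.5 86.  96.5]
mug 0.8 c [0.7578 0.0818] size [110  84] ang 39.9 col [132 118 106] [251 144 289 174]
kitchen_roll 0.6 c [ 0.3856 -0.4738] size [190 120] ang 88.8 col [133 123 108] [440 261 512 306]
```

The pin is home: the collar stopped at lug height with force rising, and the handle top stands over the lug hole. Nothing is touching, so I'm handing in.

```bash
python3 -c "
from workcell import r
print(r.finish_job())"
```

```text
the job is handed in; nothing more can be done
None
```

The job is handed in at 56 s: both wax bars are in the steel tray, all three scrapers are in the wooden box, the board is parked against the stop, and the lock pin is driven home until its collar met the lug.

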